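Shut, latch and pin the guard gate of a fluid test rig

TASK

Get the fluid rig ready to pressurise: free the held-open guard gate by lifting its latch bar over the hold-open lug (pressing the red pad tips the bar up), swing the gate fully shut and let the bar drop down into the catch. Then take the orange-handled lock pin from its black rest and push it through the holes of both catch lugs, over the bar, until its handle is close up to the front lug, and leave it there. Do not shift or knock over the bottle, the gauge or the brass tee.

Things in the scene. Friction and masses are not known exactly. Their poses are not given: they have to be found in the camera images.
- rig: Fixed guard rig on a grey plate (12 mm thick): hinge post (165 mm high, at y 4 to 24 mm), catch post, hold-open post, a pen of clear panes (up to 172 mm high) round a fluid vessel (198 mm high, at least 100 mm behind the shut gate). Origin: on the table, on the gate's vertical hinge axis; z up. The shut gate runs from it along -y and faces -x, towards the robot; the pen lies on +x.
- gate (a joint): Gate angle, rad: 0 fully shut against its stop, grows to 1.36 as the free edge swings to the rig's -x (seen from above, opening turns it clockwise about the rig's origin). It starts at 1.20 to 1.32; the hold-open lug stops the lowered bar at about 1.17. A light friction keeps the gate where it is left.
- gate_edge (a point): Top of the gate's free edge. The gate is an aluminium frame with a clear pane, 0.9 kg, 12 mm thick (x -6 to +6 mm when shut), 12 to 200 mm from the hinge axis, z 45 to 170 mm. The latch bar is on its front face (-x when shut).
- latch (a joint): Latch bar angle, rad: 0 level and down on its stop, grows to 0.55 as its head rises; gravity brings it back. Above about 0.25 it clears the hold-open lug, above about 0.38 the closing catch's front lug. It must be kept up until the gate is against its stop, else it lands on the front lug.
- latch_pivot (a point): Pivot of the latch bar on the gate, 110 mm from the hinge axis, z 140 mm, on the bar's centre line. Dark steel bar 10 mm thick, 17 to 27 mm in front of the gate's mid plane, 12 mm high; its head reaches 250 mm from the hinge axis, past the gate's free edge, its tail 40 mm from the hinge axis, with the red pad.
- pad (a point): Top centre of the red press pad on the bar's tail: 30 mm along the gate, 36 mm out from it, 55 mm from the hinge axis, 26 mm in front of the gate's mid plane, inner edge 2 mm off the gate; z 152 mm when the bar is down. 2 to 3 N press it; 24 mm down is 0.45 rad, its stop 29 mm. The gate rises behind it to z 170 mm, so a finger tip on the pad can also push the gate shut by its front face.
- hold_lug (a point): Top of the hold-open lug (z 158 mm, 24 mm above the underside of the lowered bar), a steel plate 10 mm thick, 24 mm wide, 228 mm from the hinge axis, in the way of the bar's head on its closing side, on a 30 mm post 128 mm high.
- catch_slot (a point): Floor (z 131 mm) of the closing catch's slot, 26 mm wide in the rig's x, where the bar drops in. It lies between two upright steel lugs, each 10 mm thick in the rig's x and 28 mm wide in y, tops at z 172 mm, 38 mm above the underside of the lowered bar.
- catch_hole (a point): Centre of the 12 mm hole at the front (-x) face of the front lug, z 158 mm; its axes are the rig's. The back lug's hole is in line with it; the back lug's rear face is 46 mm further along the rig's +x.
- pin: Loose lock pin, 90 g: orange box handle 36 (x) x 18 (y) x 28 mm high with a steel rod of 8 mm diameter sticking out 70 mm along its +x, at mid height of the handle (14 mm above the origin), last 8 mm tapered. Origin: centre of the handle's underside. It starts level on the rest, rod pointing roughly away from the robot.
- pin_tip (a point): Tip of the pin's rod, 88 mm along the pin's x from the handle's centre.
- rest: Fixed black block 60 x 44 x 40 mm high that carries the pin; origin under its centre; stands left or right of the rig.
- bin: Fixed blue parts bin 100 x 80 x 50 mm with fittings in it; origin under its centre; stands on the other side from the rest.
- bottle: Bystander: amber bottle, 56 mm diameter, 170 mm high, standing left of the hinge post; origin under its centre.
- gauge: Bystander: pressure gauge on a brass foot, 66 mm wide, 118 mm high, standing right of the catch post; origin under its centre.
- tee: Bystander: brass tee fitting, 56 x 50 x 24 mm high, lying on the table under the gate's swing (the gate passes over it); origin under its centre.
Not all that is in view belongs to the job. What is shaped like the rest but green is not meant. Of the things shaped like the pin, the orange one is meant.

How it is judged:
By the outcome, as a careful person would: the job done as asked, in the order asked, and still so for the second after the job is handed in, with the robot touching nothing.
It also fails if it takes over 64 s, if anything falls off the work surface, if the arm or the gripper's body presses on something with over 40 N, if the wrist force passes 120 N, or if a joint passes its speed limit or range.

ROBOT

A 6-joint arm with a two-finger parallel gripper is mounted at the origin on the work surface. World frame = base frame: x ahead of the robot, y to its left, z up, the work surface at z = 0. Lengths are in mm, angles in rad, forces in N, time in s.
With the tool pointing down it reaches from about 300 to 850 mm from the base axis. Payload 4.2 kg.
Tool frame: the origin (TCP) lies on the centre line of the jaws, within the pads' length; the fingertips stand 25 mm ahead of it and the grasp point (between the pads) lies 6 mm ahead of it (manip.tip_reach is the distance from the TCP to the fingertips, in mm); z points along the fingers, y is the direction in which the jaws open and shut (so a half turn about z gives the same grasp; the last joint's range is limited). The gripper opens to 91 mm and grips with 3 to 60 N. Pads are 32 mm wide; open, the fingers measure 118 mm over their backs; the gripper's body (76 mm by 178 mm) begins 60 mm behind the grasp point.
Start: joints at [-1.225, 0.32, 1.565, -0, 1.257, -0.02], TCP at [205.68, -536.972, 213.876] pointing down, gripper open.
Joint ranges: [-3.11, 3.11], [-0.84, 2.01], [0.21, 2.61], [-1.34, 4.49], [0.05, 2.63], [-2.56, 2.56]. Speed limits (rad/s): [2.57, 2.57, 3.14, 3.14, 3.14, 3.14].

INTERFACE

Orientations are given as a unit quaternion [w, x, y, z].
In Python, from bench import manip, imaging gives the robot as it stands.
- The arm moves only by the tool carry_out, never from a script. Its argument "steps" is a list of rows, each an object of numbers: "tx", "ty", "tz": the shift along the tool's x, y, z in m; "wx", "wy", "wz": the turn, a rotation vector about the tool's x, y, z in rad; "gripper": the finger opening in m, from 0 to 0.0912. In form: [{"tx": .., "ty": .., "tz": .., "wx": .., "wy": .., "wz": .., "gripper": ..}, ...]. A call has 1 to 12 rows; each row shifts and turns the commanded pose from where the row before left it, along the tool's axes as they then stand; what a row does not reach is not made up. A row lasts 1/12 s, in which the tool goes at most 41.7 mm and 7.16 degrees, less where a joint would pass 70% of its speed; a pose out of reach is approached as far as the arm can. A call with a gripper value outside its range is refused whole. The fingers move at their own pace and stop on an object; "force" is the grip in N (left out, the last holds). Time passes only in rows, so rows that do not move let the fingers close. It gives the time, the measured TCP pose, the force and the opening at its end, in the units of the state.
- manip.get_state(): the state, without advancing time (a new reading comes with each control period).
- imaging.grab_frame(name): name is "scene" or "top"; returns the picture (420x560x3 uint8, red, green, blue); there is no depth.
- imaging.camera_model(name): a dict with "fovy" (degrees; the focal length in pixels is half the picture's height over the tangent of half this angle, whatever the lens; pixels are square), "cx", "cy" (the principal point, pixels), "R" (3x3) and "t" (3): a world point X has camera coordinates R X + t. Camera axes: x right, y down, z forward; pixel columns grow to the right and rows downward; lengths in mm; the calibration is good to about 2 mm. A picture is of the moment at which its call begins. camera_model takes no time and is no camera call.
- manip.job_done(): hands the job in, once; it reports no verdict.
The state is a dict: "t": time; "joint_positions": joint angles; "joint_velocities": joint speeds; "tau": joint torques, N m; "tool_pos": TCP position; "tool_rot": TCP orientation; "ft_force": force on the tool from outside, world axes, zero at the start; "torque": the same for the moment, N m; "width": opening from 0.0 (shut) to 1.0 (fully open).
Only numpy, scipy, OpenCV 4.12 (cv2) and the standard library are available. Lean on these libraries where they do the work, as an engineer would, in place of code of your own. Each camera call takes 0.05 s, during which the arm holds its last target. There are 200 camera calls.

## Working session

There is one attempt and no reset: what is moved stays moved. The work goes in short steps, Python scripts to look and compute and a tool call to move; the robot and the scene stay as the last step left them, time stands still between calls to the robot, and variables do not carry over. Pictures are saved under pics/ and viewed, about 8 in all and at most 12, crops included, and the job is handed in when it is done.

Besides the shell and the picture viewer there is one more tool, called after "Call:" in YAML: its name, and indented under it one key for each argument. carry_out: Moves the arm, as the interface text tells. Its arguments: {"type":"object","properties":{"steps":{"type":"array"},"force":{"type":"number"}},"required":["steps"]}

```bash
mkdir -p pics; ls; python3 - <<'E'
from bench import manip, imaging
import cv2
for n in("scene","top"):
    f=imaging.grab_frame(n); m=imaging.camera_model(n); print(n,m)
    cv2.imwrite(f"pics/{n}0.png",cv2.cvtColor(f,cv2.COLOR_RGB2BGR))
print(manip.get_state())
E
```

```text
pics
scene {'fovy': 45.16253976754119, 'cx': 275.80988948492956, 'cy': 206.83920296605527, 'R': array([[-0.02261429,  0.99973707, -0.00379246],
       [ 0.71241013,  0.01345327, -0.70163439],
       [-0.70139889, -0.01856875, -0.71252705]]), 't': array([ -29.34694287, -321.4512869 , 1896.08567518])}
top {'fovy': 45.503566359266316, 'cx': 279.27119410931505, 'cy': 215.20470372144118, 'R': array([[ 0.05391653, -0.998531  ,  0.00537173],
       [-0.97295482, -0.05374409, -0.2246564 ],
       [ 0.22461508,  0.00688624, -0.97442324]]), 't': array([ -13.36689391,  569.65849148, 1192.2978391 ])}
{'t': 0.1, 'joint_positions': array([-1.22503829e+00,  3.20237863e-01,  1.56551707e+00,  4.07386853e-05,
        1.25737811e+00, -1.99854464e-02]), 'joint_velocities': array([-0.00030718, -0.002507  , -0.00270622,  0.0017049 , -0.00034338,
        0.00136987]), 'tau': array([ 6.27039262e-04, -4.13331378e+01, -2.32509363e+01,  7.30027515e-02,
        4.21419111e-02, -5.29274178e-05]), 'tool_pos': array([ 205.52117645, -536.55897933,  213.11417367]), 'tool_rot': array([-7.63143261e-04,  9.83326363e-01,  1.81847933e-01, -1.05784653e-04]), 'ft_force': array([-0.02336641,  0.33468954,  0.47927319]), 'torque': array([0.03833129, 0.03355064, 0.01902419]), 'width': 1.0010015415691538}
```

View pics/scene0.png

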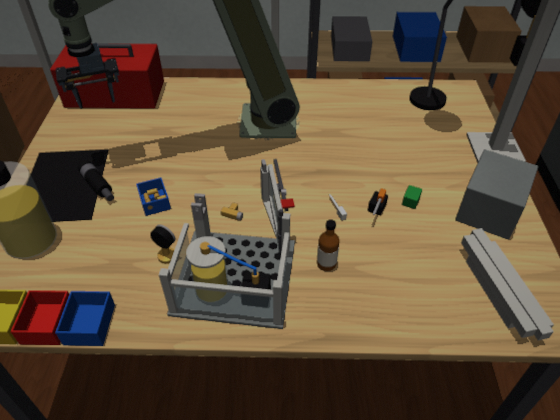

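View pics/top0.png

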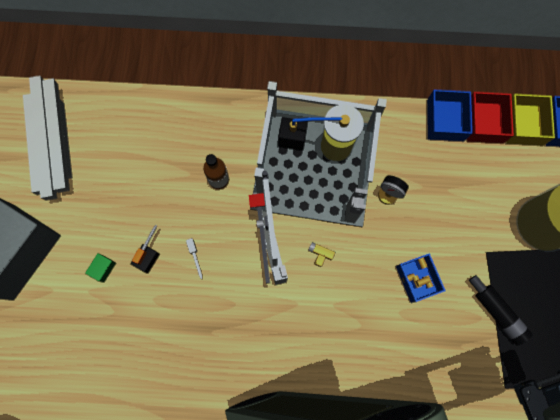

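The scene view looks back at the robot. In the top view, up is +x and left is +y. The gate is open (260,200)→(280,275), the red pad is at (257,200), and the catch is at about (358,203). The orange pin is on the black rest at (145,258). The grey pin at (195,258) and the green block at (100,267) look like decoys. I'll enlarge.

```bash
python3 - <<'E'
import cv2, numpy as np
t=cv2.imread("pics/top0.png"); s=cv2.imread("pics/scene0.png")
a=cv2.resize(t[75:290,225:415],None,fx=2.75,fy=2.75,interpolation=cv2.INTER_CUBIC)
b=cv2.resize(t[215:290,80:215],None,fx=2,fy=2,interpolation=cv2.INTER_CUBIC)
c=np.zeros((600,800,3),np.uint8); c[:a.shape[0],:a.shape[1]]=a; c[:150,525:795]=b
d=cv2.resize(s[175:225,355:430],None,fx=3.6,fy=3.6,interpolation=cv2.INTER_CUBIC); c[160:340,525:795]=d
cv2.imwrite("pics/cropT.png",c)
cv2.imwrite("pics/cropS.png",cv2.resize(s[155:325,150:345],None,fx=4,fy=3.5,interpolation=cv2.INTER_CUBIC))
E
```

```text
(no output)
```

View pics/cropT.png

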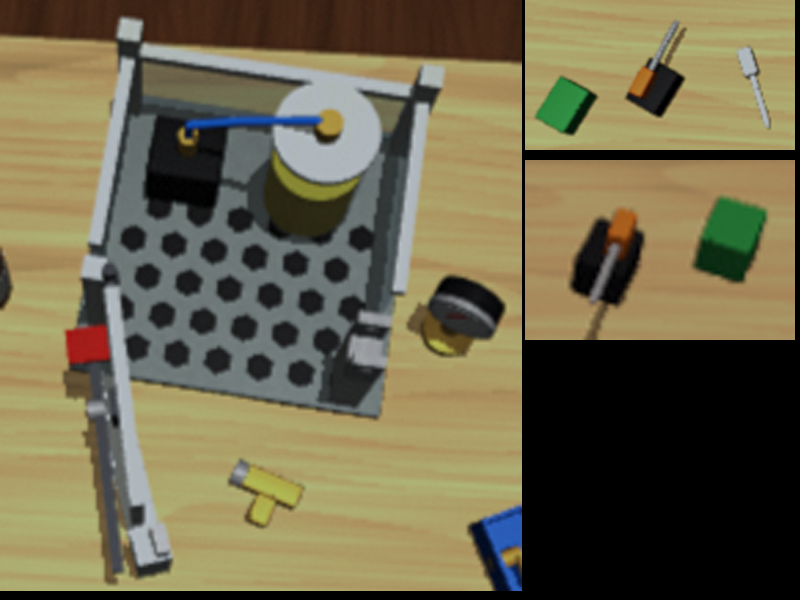

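View pics/cropS.png

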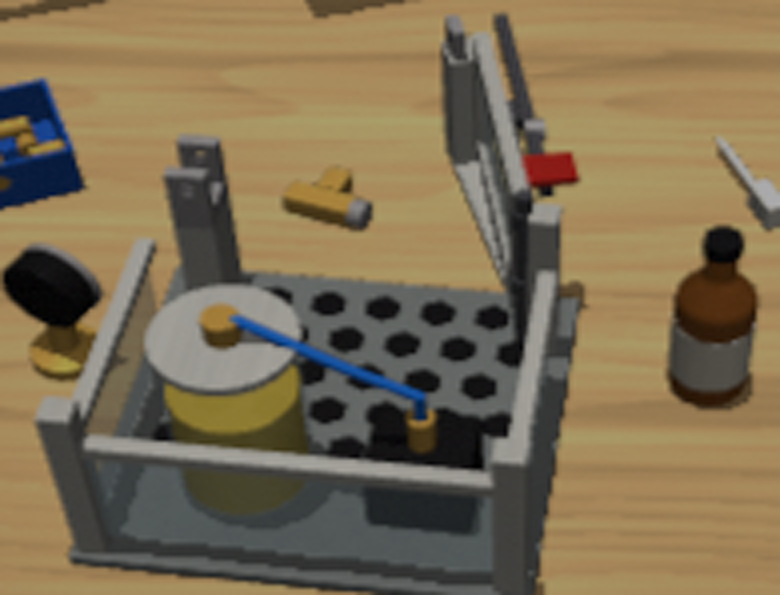

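Candidates:
- The orange-handled pin on the black block, top (139,255) / scene (382,194), fits the description.
- The grey pin-like piece at top (195,258) lies on the table and is not orange.
- The green block at top (100,267) has the rest's shape but is a decoy.

The enlarged crop confirms the orange pin on the black rest. Next I triangulate.

```bash
cat > h.py <<'E'
import numpy as np, cv2
from bench import imaging
M={n:imaging.camera_model(n) for n in("scene","top")}
def f(n): return 210/np.tan(np.radians(M[n]["fovy"]/2))
def P(n):
    m=M[n];K=np.array([[f(n),0,m["cx"]],[0,f(n),m["cy"]],[0,0,1]]);return K@np.c_[m["R"],m["t"]]
def proj(n,X):
    v=P(n)@np.append(X,1.);return v[:2]/v[2]
def tri(a,b):  # top px, scene px
    X=cv2.triangulatePoints(P("top"),P("scene"),np.array(a,float).reshape(2,1),np.array(b,float).reshape(2,1));X=X[:3,0]/X[3]
    return X,np.linalg.norm(proj("top",X)-a),np.linalg.norm(proj("scene",X)-b)
def atz(n,p,z):
    m=M[n];d=m["R"].T@np.array([(p[0]-m["cx"])/f(n),(p[1]-m["cy"])/f(n),1]);c=-m["R"].T@m["t"];return c+d*(z-c[2])/d[2]
def grab(n,name):
    g=cv2.cvtColor(imaging.grab_frame(n),cv2.COLOR_RGB2BGR);cv2.imwrite(f"pics/{name}.png",g);return g
def blob(img,lo,hi,box):  # hsv centroid in box x0,y0,x1,y1
    x0,y0,x1,y1=box;m=cv2.inRange(cv2.cvtColor(img[y0:y1,x0:x1],cv2.COLOR_BGR2HSV),lo,hi);k=cv2.moments(m,True)
    return np.array([k["m10"]/k["m00"]+x0,k["m01"]/k["m00"]+y0]),k["m00"]
E
python3 - <<'E'
from h import *
np.set_printoptions(precision=1,suppress=True)
t=cv2.imread("pics/top0.png"); s=cv2.imread("pics/scene0.png")
T=lambda x,y:(225+x/2.75,75+y/2.75); S=lambda x,y:(150+x/4,155+y/3.5)
for n,a,b in[("front lug top",T(368,345),S(200,143)),("rear lug top",T(371,319),S(188,175)),("hinge post",T(95,266),S(545,214)),
 ("bar head end",T(115,575),S(500,18)),("hold lug",T(150,540),S(453,22)),("gate hinge end",T(112,288),S(518,195)),("pad",T(88,345),S(552,168)),
 ("post L",T(130,28),S(512,445)),("post R",T(432,78),S(58,410)),("pin tip",(155.5,226),(374.2,213.3))]:
    print(n,*tri(a,b))
rt=blob(t,(0,180,90),(6,255,255),(240,185,275,215)); rs=blob(s,(0,180,80),(6,255,255),(275,190,305,215)); print("pad",rt,rs,*tri(rt[0],rs[0]))
ot=blob(t,(7,180,100),(16,255,255),(125,220,165,275)); os=blob(s,(7,180,90),(16,255,255),(360,180,395,225)); print("handle",ot,os,*tri(ot[0],os[0]))
for n,p,z in(("tee",T(265,490),12),("gauge",T(447,345),0),("bottle",(218,182),0),("bin",(420,278),25)): print(n,atz("top",p,z))
E
```

```text
front lug top [ 588.1 -162.2  178.1] 0.5979963162956228 0.5028341343082356
rear lug top [ 613.6 -166.9  168.7] 0.10868566703424411 0.09320804019171196
hinge post [648.2  70.5 166.5] 0.6593635309806525 0.5821099165308921
bar head end [389.6  36.6 138.9] 0.14438386510161402 0.10764008088850448
hold lug [418.2   5.9 158.3] 1.5782964344715806 1.188024215576998
gate hinge end [629.2  53.6 167.2] 0.16532609814058744 0.1439065983623842
pad [582.6  73.9 149.6] 1.086727679134241 0.9200883203229338
post L [866.6  53.  175.7] 0.683297172920164 0.7091634386994745
post R [ 837.3 -215.6  168.3] 0.6259399080067297 0.6352314842775324
pin tip [526.8 328.5  55.6] 0.6404869069388499 0.5444695182367554
pad (array([256.3, 199.8]), 180.0) (array([287.4, 202.8]), 92.0) [583.5  73.9 151.6] 0.4252118058757635 0.36023571682508687
handle (array([137.6, 255.5]), 50.0) (array([381.6, 193. ]), 50.0) [448.7 360.3  64.3] 0.08145399377766069 0.06609261692412711
tee [487.5 -95.5  12. ]
gauge [ 640.7 -267.7    0. ]
bottle [666.7 187.2   0. ]
bin [ 435.9 -345.3   25. ]
```

```bash
python3 - <<'E'
from h import *
from scipy.optimize import least_squares
np.set_printoptions(precision=3,suppress=True)
T=lambda x,y:(225+x/2.75,75+y/2.75); S=lambda x,y:(150+x/4,155+y/3.5)
def rig(p,v): c,s=np.cos(p[2]),np.sin(p[2]); return np.array([p[0]+c*v[0]-s*v[1],p[1]+s*v[0]+c*v[1],v[2]])
def g(p,a,o,z):
    c,s=np.cos(p[3]),np.sin(p[3]); return rig(p,[-s*a-c*o,-c*a+s*o,z])
pts=[("lugF",lambda p:rig(p,[-40,p[4],172]),T(368,345),S(200,143)),("lugR",lambda p:rig(p,[-4,p[4],172]),T(371,319),S(188,175)),
("hpost",lambda p:rig(p,[0,14,165]),T(95,266),S(545,214)),("head",lambda p:g(p,250,22,143),T(115,575),S(500,18)),
("gateH",lambda p:g(p,14,0,170),T(112,288),S(518,195)),("pad",lambda p:g(p,55,26,152),(256.3,199.8),(287.4,202.8))]
def res(p):
    r=[]
    for n,h,a,b in pts: r+=[*(proj("top",h(p))-a),*(proj("scene",h(p))-b)]
    L=rig(p,[p[5],p[6],172]);R=rig(p,[p[5],p[7],172])
    r+=[*(proj("top",L)-T(130,28)),*(proj("scene",L)-S(512,445)),*(proj("top",R)-T(432,78)),*(proj("scene",R)-S(58,410))]
    return np.array(r)
o=least_squares(res,[640,55,-.11,1.25,-225,230,14,-260],loss="soft_l1")
p=o.x;print(p);print(res(p).reshape(-1,4))
np.save("rig.npy",p)
print("pad",g(p,55,26,152),"slot hole",rig(p,[-45,p[4],158]))
# pin fit x,y,yaw with z: origin 40
c,s=0,0
def pr(q):
    h=np.array([q[0],q[1],q[3]]);d=np.array([np.cos(q[2]),np.sin(q[2]),0])
    hc=h+[0,0,14]-0*d; tip=h+[0,0,14]+88*d
    top=h+[0,0,28]
    return np.r_[proj("top",tip)-(155.5,226),proj("scene",tip)-(374.2,213.3),proj("top",h+[0,0,21])-(137.8,255.5),proj("scene",h+[0,0,21])-(381.6,193)]
o=least_squares(pr,[450,360,-.4,40]);print("pin",o.x,pr(o.x))
E
```

```text
[ 643.393   56.311   -0.102    1.304 -224.639  221.346   19.544 -249.962]
[[-0.697  3.798 -0.226 -0.306]
 [ 0.077 -1.603 -0.324 -0.094]
 [-0.634  1.538 -0.659 -0.5  ]
 [ 0.063 -1.768  0.18  -0.276]
 [-0.358 -0.519  0.011 -0.646]
 [ 0.055 -0.543 -0.677  0.203]
 [-0.768  1.083 -0.617  0.62 ]
 [-0.593 -0.961 -0.656 -0.754]]
pad [584.866  72.912 152.   ] slot hole [ 575.755 -162.579  158.   ]
pin [447.04  360.852  -0.388  42.235] [-0.249 -0.769 -0.76   0.373 -0.3    0.748  0.119 -0.177]
```

Call:
carry_out:
  steps:
    - {"wz":0.1,"gripper":0}
    - {"wz":0.1,"gripper":0}
    - {"tx":0.0217,"ty":-0.0245}
    - {"tx":0.0217,"ty":-0.0245}
    - {"tx":0.0217,"ty":-0.0245}
    - {"tx":0.0217,"ty":-0.0245}
    - {"tx":0.0217,"ty":-0.0245}
    - {"tx":0.0217,"ty":-0.0245}
    - {"tx":0.0217,"ty":-0.0245}
    - {"tx":0.0217,"ty":-0.0245}
    - {"tx":0.0217,"ty":-0.0245}
    - {"tx":0.0217,"ty":-0.0245}

```text
invalid input at $.steps[0]: expected keys tx, ty, tz, wx, wy, wz, gripper
```

Call:
carry_out:
  steps:
    - {"tx":0.0217,"ty":-0.0245}
    - {"tx":0.0217,"ty":-0.0245}
    - {"tx":0.0217,"ty":-0.0245}
    - {"tx":0.0217,"ty":-0.0245}
    - {"tx":0.0217,"ty":-0.0245}
    - {"tx":0.0217,"ty":-0.0245}
    - {"tx":0.0217,"ty":-0.0245}
    - {"tx":0.0217,"ty":-0.0245}
    - {"tx":0.0217,"ty":-0.0245}
    - {"tx":0.0217,"ty":-0.0245}
    - {"tx":0.0217,"ty":-0.0245}
    - {"tx":0.0217,"ty":-0.0245}

```text
invalid input at $.steps[0]: expected keys tx, ty, tz, wx, wy, wz, gripper
```

```bash
cat > st.py <<'E'
from bench import manip
import numpy as np
def st():
    s=manip.get_state();q=s["tool_rot"];phi=2*np.arctan2(q[2],q[1]);print("t %.2f pos %s phi %.3f w %.3f F %s"%(s["t"],s["tool_pos"].round(1),phi,s["width"]*.0912,s["ft_force"].round(1)));return s["tool_pos"],phi
def go(x,y,phi):
    """tool shifts (mm) to world x,y after turning to phi"""
    p,f=st();dx,dy=x-p[0],y-p[1];print("tx %.1f ty %.1f wz %.3f"%(dx*np.cos(phi)+dy*np.sin(phi),dx*np.sin(phi)-dy*np.cos(phi),(f-phi+np.pi)%(2*np.pi)-np.pi))
E
python3 -c "
from st import *
go(587.8,73.4,.165)"
```

```text
t 0.10 pos [ 205.5 -536.6  213.1] phi 0.366 w 0.091 F [-0.   0.3  0.5]
tx 477.3 ty -538.9 wz 0.201
```

All seven keys are needed in every row.

Call:
carry_out:
  steps:
    - {"tx":0,"ty":0,"tz":0,"wx":0,"wy":0,"wz":0.1,"gripper":0}
    - {"tx":0,"ty":0,"tz":0,"wx":0,"wy":0,"wz":0.1,"gripper":0}
    - {"tx":0.0217,"ty":-0.0245,"tz":0,"wx":0,"wy":0,"wz":0,"gripper":0}
    - {"tx":0.0217,"ty":-0.0245,"tz":0,"wx":0,"wy":0,"wz":0,"gripper":0}
    - {"tx":0.0217,"ty":-0.0245,"tz":0,"wx":0,"wy":0,"wz":0,"gripper":0}
    - {"tx":0.0217,"ty":-0.0245,"tz":0,"wx":0,"wy":0,"wz":0,"gripper":0}
    - {"tx":0.0217,"ty":-0.0245,"tz":0,"wx":0,"wy":0,"wz":0,"gripper":0}
    - {"tx":0.0217,"ty":-0.0245,"tz":0,"wx":0,"wy":0,"wz":0,"gripper":0}
    - {"tx":0.0217,"ty":-0.0245,"tz":0,"wx":0,"wy":0,"wz":0,"gripper":0}
    - {"tx":0.0217,"ty":-0.0245,"tz":0,"wx":0,"wy":0,"wz":0,"gripper":0}
    - {"tx":0.0217,"ty":-0.0245,"tz":0,"wx":0,"wy":0,"wz":0,"gripper":0}
    - {"tx":0.0217,"ty":-0.0245,"tz":0,"wx":0,"wy":0,"wz":0,"gripper":0}

```text
t: 1.1
tool_pos: [379.6, -257.9, 213.6]
tool_rot: [-0.0, 0.997, 0.083, -0.0]
ft_force: [0.8, -0.8, -0.1]
width: 0.158
```

Call:
carry_out:
  steps:
    - {"tx":0.0217,"ty":-0.0245,"tz":0,"wx":0,"wy":0,"wz":0,"gripper":0}
    - {"tx":0.0217,"ty":-0.0245,"tz":0,"wx":0,"wy":0,"wz":0,"gripper":0}
    - {"tx":0.0217,"ty":-0.0245,"tz":0,"wx":0,"wy":0,"wz":0,"gripper":0}
    - {"tx":0.0217,"ty":-0.0245,"tz":0,"wx":0,"wy":0,"wz":0,"gripper":0}
    - {"tx":0.0217,"ty":-0.0245,"tz":0,"wx":0,"wy":0,"wz":0,"gripper":0}
    - {"tx":0.0217,"ty":-0.0245,"tz":0,"wx":0,"wy":0,"wz":0,"gripper":0}
    - {"tx":0.0217,"ty":-0.0245,"tz":0,"wx":0,"wy":0,"wz":0,"gripper":0}
    - {"tx":0.0217,"ty":-0.0245,"tz":0,"wx":0,"wy":0,"wz":0,"gripper":0}
    - {"tx":0.0217,"ty":-0.0245,"tz":0,"wx":0,"wy":0,"wz":0,"gripper":0}
    - {"tx":0.0217,"ty":-0.0245,"tz":0,"wx":0,"wy":0,"wz":0,"gripper":0}
    - {"tx":0.0217,"ty":-0.0245,"tz":0,"wx":0,"wy":0,"wz":0,"gripper":0}
    - {"tx":0.0217,"ty":-0.0245,"tz":0,"wx":0,"wy":0,"wz":0,"gripper":0}

```text
t: 2.1
tool_pos: [587.9, 75.0, 213.3]
tool_rot: [0.0, 0.997, 0.083, -0.0]
ft_force: [-0.0, -0.3, -0.4]
width: 0.006
```

```bash
python3 -c "
from st import *
from bench import manip
print(manip.tip_reach)
go(587.8,73.4,.165)
from h import *
grab('top','top1');s=grab('scene','scene1')
a=cv2.resize(cv2.imread('pics/top1.png')[120:290,215:315],None,fx=3.4,fy=3.4,interpolation=cv2.INTER_CUBIC);b=cv2.resize(s[110:250,220:330],None,fx=4,fy=4,interpolation=cv2.INTER_CUBIC)
c=np.zeros((600,800,3),np.uint8);c[:a.shape[0],:a.shape[1]]=a;c[:560,350:790]=b;cv2.imwrite('pics/c1.png',c)"
```

```text
25.0
t 2.10 pos [587.9  75.  213.3] phi 0.166 w 0.001 F [-0.  -0.3 -0.4]
tx -0.3 ty 1.5 wz 0.001
```

View pics/c1.png

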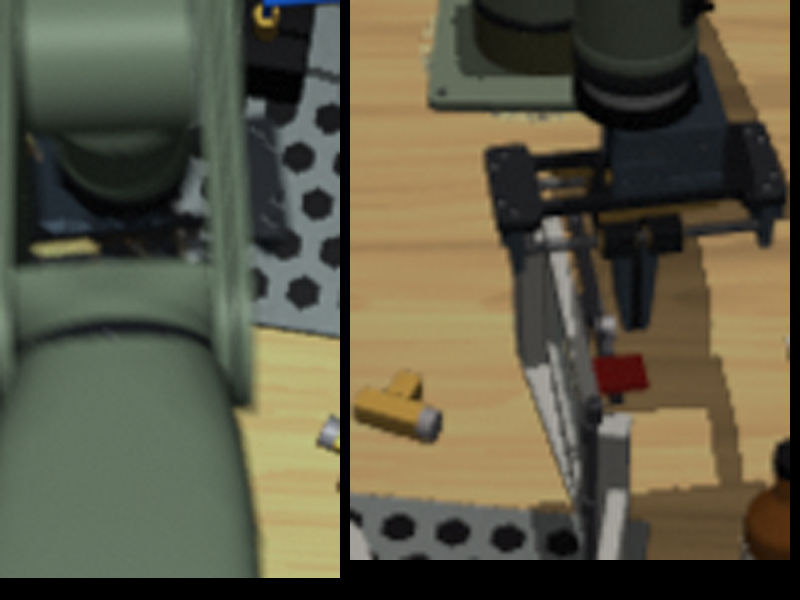

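The closed fingers are at scene (292,191) and the pad is at (287.5,203). I compare that with the predicted projection.

```bash
python3 -c "
from h import *
print(proj('scene',[587.9,75,188.3]),proj('scene',[584.9,72.9,152]))"
```

```text
[287.65476404 194.20408108] [286.71876016 203.01204612]
```

```bash
python3 -c "
from st import *
from h import *
st(); s=grab('scene','scene2'); st(); t=grab('top','top2')
r=s[160:215,260:320]
c=cv2.resize(r,None,fx=10,fy=10,interpolation=cv2.INTER_CUBIC);cv2.imwrite('pics/c2.png',c)
print(blob(s,(0,180,80),(6,255,255),(275,190,305,215)))"
```

```text
t 2.20 pos [589.4  77.2 212.7] phi 0.170 w 0.001 F [-1.5  0.3 -0.1]
t 2.25 pos [588.   75.1 212.8] phi 0.169 w 0.000 F [ 0.3 -1.2 -0. ]
(array([286.54545455, 201.36363636]), 11.0)
```

View pics/c2.png

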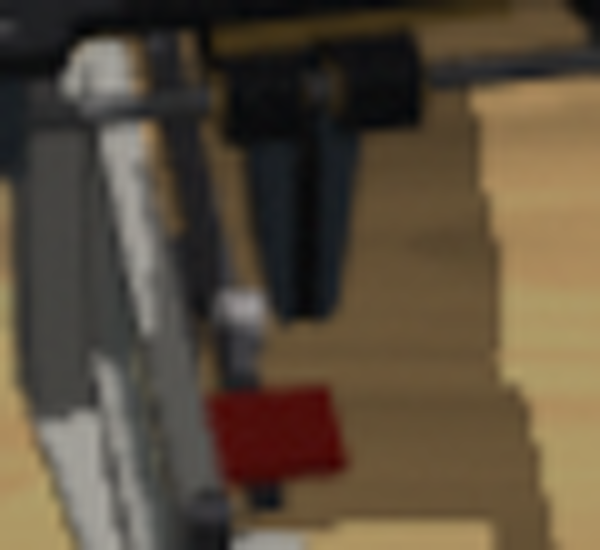

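The tip stands about 2–3 px (roughly 5–8 mm) further to +y than planned, relative to the pad at (288,203). I shift in, descend partway and look once more.

Call:
carry_out:
  steps:
    - {"tx":0.002,"ty":0.005,"tz":0.01,"wx":0,"wy":0,"wz":0,"gripper":0}
    - {"tx":0,"ty":0,"tz":0.015,"wx":0,"wy":0,"wz":0,"gripper":0}
    - {"tx":0,"ty":0,"tz":0.005,"wx":0,"wy":0,"wz":0,"gripper":0}
    - {"tx":0,"ty":0,"tz":0,"wx":0,"wy":0,"wz":0,"gripper":0}
    - {"tx":0,"ty":0,"tz":0,"wx":0,"wy":0,"wz":0,"gripper":0}

```text
t: 2.72
tool_pos: [590.0, 67.8, 183.6]
tool_rot: [0.0, 0.997, 0.082, -0.0]
ft_force: [-0.7, 0.2, 0.7]
width: 0.003
```

```bash
python3 -c "
from st import *
from h import *
p,_=st(); s=grab('scene','scene3');print(proj('scene',p-[0,0,25])); st()
cv2.imwrite('pics/c3.png',cv2.resize(s[160:215,260:320],None,fx=10,fy=10,interpolation=cv2.INTER_CUBIC))"
```

```text
t 2.72 pos [590.   67.8 183.6] phi 0.164 w 0.000 F [-0.7  0.2  0.7]
[284.85373233 202.57648639]
t 2.77 pos [590.4  68.1 184.2] phi 0.165 w 0.001 F [0.3 0.8 0.8]
```

View pics/c3.png

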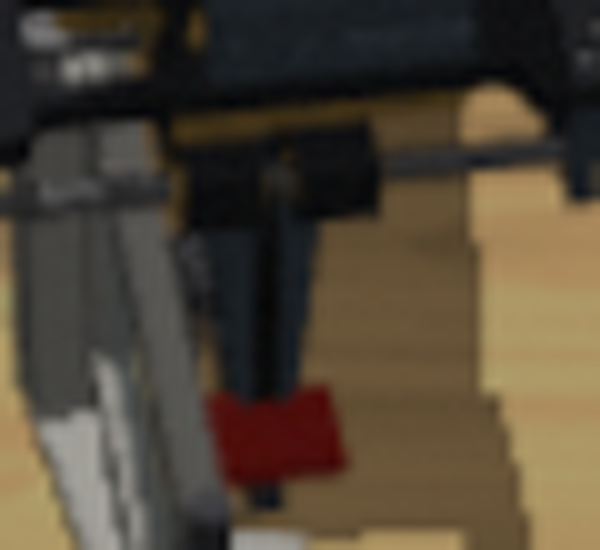

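The tip is centred across the pad (u≈287, pad 281–293) but sits about 6–8 mm too far out along the gate. I shift toward the hinge and press.

Call:
carry_out:
  steps:
    - {"tx":0.007,"ty":0,"tz":0,"wx":0,"wy":0,"wz":0,"gripper":0}
    - {"tx":0,"ty":0,"tz":0.006,"wx":0,"wy":0,"wz":0,"gripper":0}
    - {"tx":0,"ty":0,"tz":0.006,"wx":0,"wy":0,"wz":0,"gripper":0}
    - {"tx":0,"ty":0,"tz":0.006,"wx":0,"wy":0,"wz":0,"gripper":0}
    - {"tx":0,"ty":0,"tz":0.005,"wx":0,"wy":0,"wz":0,"gripper":0}
    - {"tx":0,"ty":0,"tz":0,"wx":0,"wy":0,"wz":0,"gripper":0}
    - {"tx":0,"ty":0,"tz":0,"wx":0,"wy":0,"wz":0,"gripper":0}

```text
t: 3.35
tool_pos: [596.9, 70.0, 160.2]
tool_rot: [0.0, 0.997, 0.083, -0.001]
ft_force: [0.5, 0.0, -0.3]
width: 0.007
```

```bash
python3 -c "
from st import *
from h import *
p,_=st(); s=grab('scene','scene4');print(proj('scene',p-[0,0,25])); st()
cv2.imwrite('pics/c4.png',cv2.resize(s[140:220,250:320],None,fx=7,fy=7,interpolation=cv2.INTER_CUBIC))"
```

```text
t 3.35 pos [596.9  70.  160.2] phi 0.166 w 0.001 F [ 0.5  0.  -0.3]
[285.54913574 210.45642763]
t 3.40 pos [597.2  70.  160.7] phi 0.166 w 0.000 F [-0.4 -0.6  0.1]
```

View pics/c4.png

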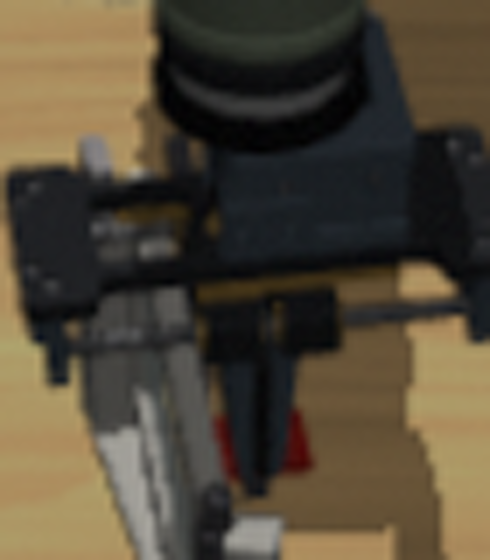

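The pad has not moved and there is no force. The image suggests the real tip is about 12 mm higher than computed, sitting over the pad's hinge-side edge. I raise a little, move back onto the pad's middle, and go down by feel.

Call:
carry_out:
  steps:
    - {"tx":0,"ty":0,"tz":-0.01,"wx":0,"wy":0,"wz":0,"gripper":0}
    - {"tx":-0.007,"ty":0,"tz":0,"wx":0,"wy":0,"wz":0,"gripper":0}
    - {"tx":0,"ty":0,"tz":0.005,"wx":0,"wy":0,"wz":0,"gripper":0}
    - {"tx":0,"ty":0,"tz":0.005,"wx":0,"wy":0,"wz":0,"gripper":0}
    - {"tx":0,"ty":0,"tz":0.005,"wx":0,"wy":0,"wz":0,"gripper":0}
    - {"tx":0,"ty":0,"tz":0,"wx":0,"wy":0,"wz":0,"gripper":0}
    - {"tx":0,"ty":0,"tz":0,"wx":0,"wy":0,"wz":0,"gripper":0}

```text
t: 3.98
tool_pos: [590.0, 68.8, 155.0]
tool_rot: [0.0, 0.997, 0.083, -0.001]
ft_force: [-0.7, -0.3, -0.6]
width: 0.006
```

```bash
python3 -c "
from st import *
from h import *
p,_=st(); s=grab('scene','scene5');print(proj('scene',p-[0,0,25])); st();t=grab('top','top5');st()
m=cv2.inRange(cv2.cvtColor(s,cv2.COLOR_BGR2HSV),(0,150,50),(8,255,255))[190:225,275:305]
print('\n'.join(''.join('.#'[v>0] for v in r) for r in m[5:25]))
m=cv2.inRange(cv2.cvtColor(cv2.imread('pics/scene0.png'),cv2.COLOR_BGR2HSV),(0,150,50),(8,255,255))[190:225,275:305]
print('\n'.join(''.join('.#'[v>0] for v in r) for r in m[5:25]))
d=cv2.absdiff(s,cv2.imread('pics/scene4.png')).max(2);print(np.argwhere(d[150:180,268:280]>40).shape)"
```

```text
t 3.98 pos [590.   68.8 155. ] phi 0.166 w 0.001 F [-0.7 -0.3 -0.6]
[285.1089597 209.9459545]
t 4.03 pos [590.3  68.8 155.4] phi 0.166 w 0.000 F [ 1.  -0.8 -1. ]
t 4.08 pos [590.5  68.8 155.6] phi 0.166 w 0.000 F [ 0.8 -0.4  0.3]Traceback (most recent call last):
  File "<string>", line 6, in <module>
    print('\n'.join(''.join('.#'[v>0] for v in r) for r in m[5:25]))
          ~~~~~~~~~^^^^^^^^^^^^^^^^^^^^^^^^^^^^^^^^^^^^^^^^^^^^^^^^
  File "<string>", line 6, in <genexpr>
    print('\n'.join(''.join('.#'[v>0] for v in r) for r in m[5:25]))
                    ~~~~~~~^^^^^^^^^^^^^^^^^^^^^^
  File "<string>", line 6, in <genexpr>
    print('\n'.join(''.join('.#'[v>0] for v in r) for r in m[5:25]))
                            ~~~~^^^^^
TypeError: string indices must be integers, not 'numpy.bool'
```

```bash
python3 -c "
from h import *
for n in ('scene0','scene3','scene4','scene5'):
    s=cv2.imread(f'pics/{n}.png');g=cv2.cvtColor(s,cv2.COLOR_BGR2HSV);print(n)
    for y in range(194,214): print(y,''.join('#' if (g[y,x,0]<9 and g[y,x,1]>150 and g[y,x,2]>50) else ('f' if g[y,x,2]<55 else '.') for x in range(274,304)))
"
```

```text
scene0
194 ..............................
195 ..............................
196 ..............................
197 ..............................
198 ..............................
199 .......############...........
200 .......############...........
201 .......#############..........
202 .......#############..........
203 ........############..........
204 ........############..........
205 ........############..........
206 ........############..........
207 .........#######..............
208 ...........fff................
209 ...........fff................
210 ...........fff................
211 ....ff..f.....................
212 ....fffff.....................
213 ....fffff.....................
scene3
194 .......fffffffff..............
195 ........ffffffff..............
196 ........ffffffff..............
197 ........ffffffff..............
198 ........ffffffff..............
199 .......##ffffff####...........
200 .......###f########...........
201 .......#############..........
202 .......#############..........
203 ........############..........
204 ........############..........
2
[... 1027 characters left out ...]

194 .......fffffffffff............
195 ........fffffffff.............
196 ........fffffffff.............
197 ........fffffffff.............
198 ........fffffffff.............
199 ........fffffffff.#...........
200 .......#fffffffff##...........
201 .......#fffffffff.##..........
202 .......#fffffffff###..........
203 ........#ffffffff###..........
204 ........#ffffffff###..........
205 ........#fffffff.####.........
206 ........#fffffff#####.........
207 .........#fffff####...........
208 .........#ffff................
209 ...........fff................
210 ...........fff................
211 ....ff........................
212 ...ffffff.....................
213 ...ffffff.....................
```

The pad is untouched in the image and there is no force, so I continue downward by feel.

Call:
carry_out:
  steps:
    - {"tx":0,"ty":0,"tz":0.004,"wx":0,"wy":0,"wz":0,"gripper":0}
    - {"tx":0,"ty":0,"tz":0.004,"wx":0,"wy":0,"wz":0,"gripper":0}
    - {"tx":0,"ty":0,"tz":0,"wx":0,"wy":0,"wz":0,"gripper":0}
    - {"tx":0,"ty":0,"tz":0,"wx":0,"wy":0,"wz":0,"gripper":0}

```text
t: 4.42
tool_pos: [590.5, 68.8, 147.7]
tool_rot: [0.0, 0.997, 0.083, 0.0]
ft_force: [0.2, -0.4, 2.1]
width: 0.005
```

```bash
cat >> h.py <<'E'
def mask(n,x0=274,x1=304,y0=194,y1=216):
    g=cv2.cvtColor(cv2.imread(f'pics/{n}.png'),cv2.COLOR_BGR2HSV);print(n)
    for y in range(y0,y1): print(y,''.join('#' if (g[y,x,0]<9 and g[y,x,1]>150 and g[y,x,2]>50) else ('f' if g[y,x,2]<55 else '.') for x in range(x0,x1)))
E
python3 -c "
from st import *
from h import *
st();grab('scene','scene6');st();grab('scene','scene6');st();mask('scene6')"
```

```text
t 4.42 pos [590.5  68.8 147.7] phi 0.166 w 0.000 F [ 0.2 -0.4  2.1]
t 4.47 pos [590.5  68.8 147.9] phi 0.166 w 0.001 F [0.5 0.5 1. ]
t 4.52 pos [590.4  68.8 148. ] phi 0.166 w 0.000 F [0.6 0.7 1.4]
scene6
194 .....fffffffffffff............
195 .......fffffffffff............
196 .......fffffffffff............
197 ........fffffffff.............
198 ........fffffffff.............
199 ........fffffffff.............
200 ........fffffffff##...........
201 ........fffffffff##...........
202 ........fffffffff##...........
203 ........fffffffff###..........
204 ........fffffffff###..........
205 .........fffffff.###..........
206 .........fffffff.###..........
207 .........fffffff.###..........
208 .........fffffff#####.........
209 .........ffffff.#.............
210 ..........ffff................
211 ...fff....ffff................
212 ...ffffff..fff................
213 ....fffff.....................
214 ...ffffff.....................
215 ...ffffff.....................
```

Contact: about 1.5 N and the pad is tipping, so the effective tip is about 20 mm above nominal. I keep pressing.

Call:
carry_out:
  steps:
    - {"tx":0,"ty":0,"tz":0.004,"wx":0,"wy":0,"wz":0,"gripper":0}
    - {"tx":0,"ty":0,"tz":0.004,"wx":0,"wy":0,"wz":0,"gripper":0}
    - {"tx":0,"ty":0,"tz":0.004,"wx":0,"wy":0,"wz":0,"gripper":0}
    - {"tx":0,"ty":0,"tz":0,"wx":0,"wy":0,"wz":0,"gripper":0}
    - {"tx":0,"ty":0,"tz":0,"wx":0,"wy":0,"wz":0,"gripper":0}

```text
t: 4.93
tool_pos: [590.0, 68.8, 135.2]
tool_rot: [0.0, 0.997, 0.083, -0.001]
ft_force: [0.8, -0.8, 0.5]
width: 0.006
```

```bash
python3 -c "
from st import *
from h import *
st();s=grab('scene','scene7');st();grab('top','top7');st();mask('scene7')
c=np.hstack([cv2.resize(cv2.imread(f'pics/{n}.png')[130:220,240:320],None,fx=5,fy=5,interpolation=cv2.INTER_CUBIC) for n in('scene5','scene7')]);cv2.imwrite('pics/c7.png',c)"
```

```text
t 4.93 pos [590.   68.8 135.2] phi 0.166 w 0.001 F [ 0.8 -0.8  0.5]
t 4.98 pos [590.1  68.8 135.5] phi 0.166 w 0.000 F [0.8 0.9 1.6]
t 5.03 pos [590.1  68.8 135.6] phi 0.166 w 0.001 F [ 0.8 -0.1  1.3]
scene7
194 ff.fffffffffffffffffffff......
195 ....fffffffffffffffffff.......
196 ....ffffffffffffff............
197 ......ffffffffffff............
198 .......fffffffffff............
199 .......ffffffffff.............
200 .......ffffffffff.............
201 .......ffffffffff.............
202 .......ffffffffff.............
203 ........fffffffff##...........
204 ........fffffffff##...........
205 ........fffffffff##...........
206 ........fffffffff##...........
207 ........ffffffff.###..........
208 .........fffffff####..........
209 .........fffffff.###..........
210 .........fffffff####..........
211 ...fff...fffffff####..........
212 ...ffffffffffff#####..........
213 ...ffffff.........#...........
214 ...ffffff.....................
215 ...ffffff.....................
```

View pics/c7.png

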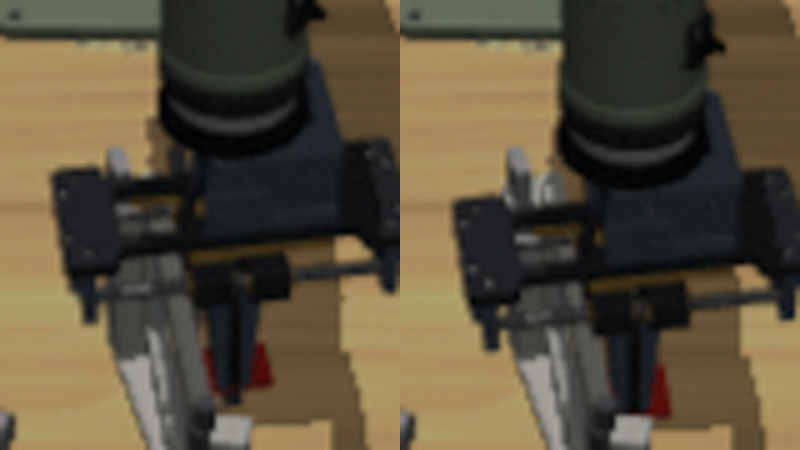

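The pad has dropped from rows 199–207 to 203–213, so the bar is at about 0.35 rad. I press 5 mm more, close the gap to the gate and swing the first half around the hinge.

Call:
carry_out:
  steps:
    - {"tx":0,"ty":0,"tz":0.003,"wx":0,"wy":0,"wz":0,"gripper":0}
    - {"tx":0,"ty":0,"tz":0.002,"wx":0,"wy":0,"wz":0,"gripper":0}
    - {"tx":0,"ty":0,"tz":0,"wx":0,"wy":0,"wz":0,"gripper":0}
    - {"tx":0,"ty":0.003,"tz":0,"wx":0,"wy":0,"wz":0,"gripper":0}
    - {"tx":0,"ty":0.003,"tz":0,"wx":0,"wy":0,"wz":0,"gripper":0}
    - {"tx":-0.0018,"ty":0.0056,"tz":0,"wx":0,"wy":0,"wz":-0.11,"gripper":0}
    - {"tx":-0.0018,"ty":0.0056,"tz":0,"wx":0,"wy":0,"wz":-0.11,"gripper":0}
    - {"tx":-0.0018,"ty":0.0056,"tz":0,"wx":0,"wy":0,"wz":-0.11,"gripper":0}
    - {"tx":-0.0018,"ty":0.0056,"tz":0,"wx":0,"wy":0,"wz":-0.11,"gripper":0}
    - {"tx":0,"ty":0,"tz":0,"wx":0,"wy":0,"wz":0,"gripper":0}
    - {"tx":0,"ty":0,"tz":0,"wx":0,"wy":0,"wz":0,"gripper":0}

```text
t: 5.95
tool_pos: [592.2, 39.0, 131.0]
tool_rot: [0.0, 0.955, 0.297, 0.0]
ft_force: [1.2, -0.6, 1.2]
width: 0.006
```

```bash
python3 -c "
from st import *
from h import *
p,f=st();s=grab('scene','scene8');st();grab('top','top8');st();mask('scene8',264,310)
d=np.array([643.4,56.3])-p[:2];print('hinge in tool',d@[np.cos(f),np.sin(f)],d@[np.sin(f),-np.cos(f)])
c=np.hstack([cv2.resize(cv2.imread('pics/scene8.png')[130:240,210:320],None,fx=4,fy=4,interpolation=cv2.INTER_CUBIC),cv2.resize(cv2.imread('pics/top8.png')[170:280,250:340],None,fx=4,fy=4,interpolation=cv2.INTER_CUBIC)]);cv2.imwrite('pics/c8.png',c)"
```

```text
t 5.95 pos [592.2  39.  131. ] phi 0.603 w 0.001 F [ 1.2 -0.6  1.2]
t 6.00 pos [592.   39.1 131. ] phi 0.603 w 0.001 F [ 0.6 -0.6  2.3]
t 6.05 pos [592.   39.3 130.9] phi 0.604 w 0.000 F [ 0.2 -0.1  1.3]
scene8
194 ...fffff.ffffffffffffff.......................
195 ...ff.fff.ffffffff..f.........................
196 ........f.ffffffff............................
197 .......ff.ffffffff............................
198 ....ffffffffffffff............................
199 ..ffffffffffffffff............................
200 ff..ffffffffffffff............................
201 ....ffffffffffffff............................
202 .....fffffffffffff............................
203 ......ffffffffffff............................
204 ........fffffffff.............................
205 .........ffffffff.............................
206 ..........fffffff.............................
207 ............fffff.............................
208 .............ffff.............................
209 ..............................................
210 ..............................................
211 ...............f..............................
212 ..............fffff...........................
213 .............ffffff...........................
214 ............fffffff...........................
215 ............fffffff...........................
hinge in tool 52.0298787708352 14.764557428966016
```

View pics/c8.png

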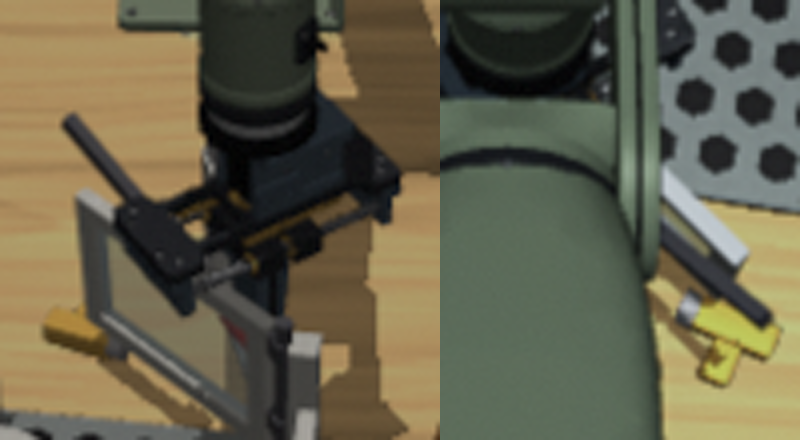

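The bar is clearly raised and past the hold lug, and the gate follows the finger (about 0.8 rad now). I continue the swing.

Call:
carry_out:
  steps:
    - {"tx":-0.0013,"ty":0.0058,"tz":0,"wx":0,"wy":0,"wz":-0.11,"gripper":0}
    - {"tx":-0.0013,"ty":0.0058,"tz":0,"wx":0,"wy":0,"wz":-0.11,"gripper":0}
    - {"tx":-0.0013,"ty":0.0058,"tz":0,"wx":0,"wy":0,"wz":-0.11,"gripper":0}
    - {"tx":-0.0013,"ty":0.0058,"tz":0,"wx":0,"wy":0,"wz":-0.11,"gripper":0}
    - {"tx":-0.0013,"ty":0.0058,"tz":0,"wx":0,"wy":0,"wz":-0.11,"gripper":0}
    - {"tx":-0.0013,"ty":0.0058,"tz":0,"wx":0,"wy":0,"wz":-0.11,"gripper":0}
    - {"tx":-0.0013,"ty":0.0058,"tz":0,"wx":0,"wy":0,"wz":-0.11,"gripper":0}
    - {"tx":0,"ty":0.001,"tz":0,"wx":0,"wy":0,"wz":-0.09,"gripper":0}
    - {"tx":0,"ty":0,"tz":0,"wx":0,"wy":0,"wz":0,"gripper":0}
    - {"tx":0,"ty":0,"tz":0,"wx":0,"wy":0,"wz":0,"gripper":0}

```text
t: 6.88
tool_pos: [619.0, 8.8, 130.6]
tool_rot: [-0.0, 0.744, 0.668, -0.0]
ft_force: [-0.9, -0.3, 1.7]
width: 0.003
```

```bash
python3 -c "
from st import *
from h import *
p,f=st();s=grab('scene','scene9');st()
d=np.array([643.4,56.3])-p[:2];print('hinge in tool',d@[np.cos(f),np.sin(f)],d@[np.sin(f),-np.cos(f)])"
```

```text
t 6.88 pos [619.    8.8 130.6] phi 1.463 w 0.000 F [-0.9 -0.3  1.7]
t 6.93 pos [619.    8.8 130.6] phi 1.463 w 0.000 F [-1.2  0.3  0.2]
hinge in tool 49.81075071980538 19.13869043021666
```

Call:
carry_out:
  steps:
    - {"tx":0,"ty":0.0015,"tz":0,"wx":0,"wy":0,"wz":0,"gripper":0}
    - {"tx":0,"ty":0.0015,"tz":0,"wx":0,"wy":0,"wz":0,"gripper":0}
    - {"tx":0,"ty":0.0015,"tz":0,"wx":0,"wy":0,"wz":0,"gripper":0}
    - {"tx":0,"ty":0,"tz":0,"wx":0,"wy":0,"wz":0,"gripper":0}

```text
t: 7.27
tool_pos: [618.8, 8.9, 130.7]
tool_rot: [-0.004, 0.744, 0.668, -0.004]
ft_force: [-13.7, 1.8, 8.4]
width: 0.003
```

Call:
carry_out:
  steps:
    - {"tx":0,"ty":0.0015,"tz":0,"wx":0,"wy":0,"wz":0,"gripper":0}
    - {"tx":0,"ty":0,"tz":0,"wx":0,"wy":0,"wz":0,"gripper":0}

```text
t: 7.43
tool_pos: [618.7, 8.8, 130.7]
tool_rot: [-0.005, 0.744, 0.668, -0.005]
ft_force: [-17.5, 2.2, 9.9]
width: 0.003
```

The stop is hard: no motion and 17 N. I check numerically that it's the gate stop and not the bar on the front lug, using the brightness profile across the gate's top rail near its free edge.

```bash
python3 -c "
from h import *
t=grab('top','top10');s=grab('scene','scene10');p=np.load('rig.npy')
g0=cv2.imread('pics/top0.png',0);g=cv2.cvtColor(t,cv2.COLOR_BGR2GRAY);gs=cv2.cvtColor(s,cv2.COLOR_BGR2GRAY);gs0=cv2.imread('pics/scene0.png',0)
def rig(v): c,q=np.cos(p[2]),np.sin(p[2]); return np.array([p[0]+c*v[0]-q*v[1],p[1]+q*v[0]+c*v[1],v[2]])
smp=lambda im,u:int(cv2.getRectSubPix(im,(1,1),(float(u[0]),float(u[1])))[0,0])
for x in range(-50,31,4):
    u=proj('top',rig([x,-190,170]));w=proj('scene',rig([x,-190,170]));u2=proj('top',rig([x,-160,170]));w2=proj('scene',rig([x,-160,170]))
    print(x,'top',smp(g,u),smp(g0,u),'|',smp(g,u2),smp(g0,u2),'scene',smp(gs,w),smp(gs0,w),'|',smp(gs,w2),smp(gs0,w2))
"
```

```text
-50 top 66 60 | 104 120 scene 132 144 | 149 144
-46 top 72 64 | 61 117 scene 86 141 | 149 143
-42 top 41 35 | 52 116 scene 61 142 | 150 144
-38 top 35 28 | 82 49 scene 46 143 | 148 145
-34 top 38 29 | 83 29 scene 30 144 | 116 145
-30 top 41 28 | 32 27 scene 32 144 | 72 144
-26 top 25 28 | 51 30 scene 100 142 | 53 142
-22 top 51 35 | 57 73 scene 142 141 | 38 141
-18 top 58 99 | 73 116 scene 146 140 | 26 144
-14 top 51 115 | 79 118 scene 149 144 | 54 146
-10 top 68 114 | 66 118 scene 154 145 | 131 144
-6 top 180 116 | 179 106 scene 156 142 | 156 143
-2 top 195 117 | 196 97 scene 156 141 | 156 137
2 top 191 118 | 195 104 scene 122 137 | 126 137
6 top 138 117 | 130 107 scene 78 138 | 82 134
10 top 127 117 | 123 113 scene 67 141 | 67 133
14 top 129 118 | 128 117 scene 66 140 | 74 141
18 top 119 108 | 128 116 scene 66 121 | 98 147
22 top 57 51 | 90 83 scene 65 98 | 116 147
26 top 29 25 | 33 29 scene 64 62 | 121 150
30 top 28 24 | 28 24 scene 60 49 | 121 149
```

The rail spans x −6…+5 at both 160 and 190 mm out, so the gate is fully shut. I ease the push and lift to drop the bar.

Call:
carry_out:
  steps:
    - {"tx":0,"ty":-0.004,"tz":0,"wx":0,"wy":0,"wz":0,"gripper":0}
    - {"tx":0,"ty":0,"tz":-0.01,"wx":0,"wy":0,"wz":0,"gripper":0}
    - {"tx":0,"ty":0,"tz":-0.01,"wx":0,"wy":0,"wz":0,"gripper":0}
    - {"tx":0,"ty":-0.002,"tz":-0.015,"wx":0,"wy":0,"wz":0,"gripper":0}
    - {"tx":0,"ty":-0.003,"tz":-0.025,"wx":0,"wy":0,"wz":0,"gripper":0}
    - {"tx":0,"ty":0,"tz":-0.025,"wx":0,"wy":0,"wz":-0.1,"gripper":0.06}
    - {"tx":0,"ty":0,"tz":-0.01,"wx":0,"wy":0,"wz":-0.1,"gripper":0.06}
    - {"tx":0,"ty":0,"tz":0,"wx":0,"wy":0,"wz":-0.1,"gripper":0.06}

```text
t: 8.2
tool_pos: [619.5, 8.9, 231.0]
tool_rot: [0.004, 0.633, 0.774, 0.003]
ft_force: [-0.5, 0.4, -0.2]
width: 0.195
```

```bash
cat > edge.py <<'E'
from h import *
p=np.load('rig.npy')
def rig(v): c,q=np.cos(p[2]),np.sin(p[2]); return np.array([p[0]+c*v[0]-q*v[1],p[1]+q*v[0]+c*v[1],v[2]])
def prof(im,n,pts):
    g=cv2.cvtColor(im,cv2.COLOR_BGR2GRAY);return [int(cv2.getRectSubPix(g,(1,1),tuple(map(float,proj(n,q))))[0,0]) for q in pts]
E
python3 -c "
from st import *
from edge import *
t=grab('top','top11');s=grab('scene','scene11')
go(447,360.8,2.754)
print(prof(t,'top',[rig([x,-190,170]) for x in range(-14,15,4)]))
# bar at y=-185, z146 from top
print(prof(t,'top',[rig([x,-185,146]) for x in range(-40,5,3)]),prof(cv2.imread('pics/top10.png'),'top',[rig([x,-185,146]) for x in range(-40,5,3)]))
print(prof(s,'scene',[rig([-22,-244,z]) for z in range(110,200,5)]),prof(cv2.imread('pics/scene10.png'),'scene',[rig([-22,-244,z]) for z in range(110,200,5)]))
c=np.zeros((560,800,3),np.uint8);a=cv2.resize(t[165:245,265:385],None,fx=4,fy=4,interpolation=cv2.INTER_CUBIC);b=cv2.resize(s[165:235,185:262],None,fx=4,fy=4,interpolation=cv2.INTER_CUBIC)
c[:320,:480]=a;c[:280,485:485+308]=b;b=cv2.resize(s[180:225,185:215],None,fx=5,fy=5,interpolation=cv2.INTER_CUBIC);c[285:510,485:635]=b
cv2.imwrite('pics/c11.png',c)"
```

```text
t 8.30 pos [617.9   8.9 227.9] phi 1.765 w 0.025 F [-0.9 -0.3  0. ]
tx 291.2 ty 261.2 wz -0.989
[40, 68, 178, 194, 190, 138, 127, 127]
[113, 98, 56, 31, 57, 70, 71, 57, 44, 42, 42, 40, 47, 113, 184] [115, 100, 58, 44, 43, 42, 29, 22, 51, 58, 57, 47, 46, 114, 185]
[56, 58, 56, 56, 56, 57, 55, 57, 81, 131, 136, 144, 145, 147, 148, 145, 146, 150] [57, 58, 56, 56, 56, 58, 58, 57, 81, 131, 136, 144, 146, 147, 148, 146, 145, 150]
```

View pics/c11.png

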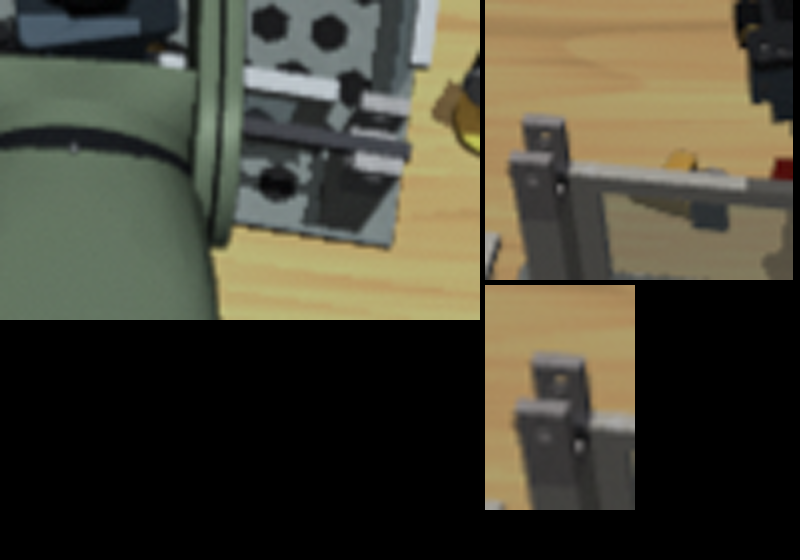

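The bar lies between the two lugs, down in the slot (top crop (390,148)), and the gate rail is still at −6…+6. Both holes show in the scene view: front lug at about (199.8,198.8), rear lug at about (196.8,210.4). I refine the hole axis numerically.

```bash
python3 -c "
from edge import *
np.set_printoptions(precision=1,suppress=True)
s=cv2.imread('pics/scene11.png',0);t=cv2.imread('pics/top11.png',0)
print(s[194:215,190:208]);print(t[186:210,350:370])
for x in(-45,-35,-9,1):
  for z in(158,172): print(x,z,proj('scene',rig([x,p[4],z])),proj('top',rig([x,p[4],z])))
for y in (-14,14): print(proj('scene',rig([-35,p[4]+y,172])),proj('scene',rig([1,p[4]+y,172])),proj('top',rig([-45,p[4]+y,172])))
"
```

```text
[[147 148 148 148 141 134 132 131 130 133 135 136 136 136 138 147 150 150]
 [145 145 145 136 118 116 120 118 126 130 131 133 132 129 107 134 146 147]
 [145 145 145 140  98  77  81  80  86  88  89  96  99  97  68 125 145 146]
 [147 147 148 147  98  55  56  56  54  55  55  60  63  63  48 111 142 147]
 [148 148 148 148 103  61  55  52  57  90  93  67  55  55  48  91 136 150]
 [147 147 146 147 113  70  55  52  61  83  85  66  55  55  49  83 134 147]
 [145 144 145 145 117  73  56  58  64  71  71  60  55  55  50  71 130 147]
 [144 144 146 144 125  80  56  58  58  69  64  56  55  56  51  61 128 146]
 [146 142 139 139 134  95  70  70  69  64  56  55  56  56  53  51 125 146]
 [143 137 133 132 131 120 115 116 117 113 110  92  65  54  55  44 125 146]
 [145 134 132 131 129 130 130 131 133 131 129  95  61  56  56  44 113 143]
 [127  99  90  96  98  96  96 105 109 117 110  71  58  59  59  54 108 147]
 [125  80  55  60  63  61  61  68  71  79  73  50  54  62  62  61 114 150]
 [113  72  56  56  55  51  50  54  55  57  55  46  50  56  61  74 132 154]
 [118  73  54  55  54  58  63  60  56  56  56  47 
[... 2182 characters left out ...]
 49  56 104 146 159 165 175 171 169 168 167 169 171 173 165 149 164
  168 166]
 [ 37  33  38  58  80 112 125 146 148 146 146 153 157 162 170 167 172 173
  174 173]
 [ 34  31  31  33  35  43  54  64  69  72  73  92 111 121 140 148 169 168
  168 168]
 [ 33  32  32  32  32  38  52  64  69  63  45  36  38  48  79 126 160 160
  159 159]]
-45 158 [200.8 198. ] [356.9 207.8]
-45 172 [200.2 194.3] [357.9 206.3]
-35 158 [199.9 200.5] [357.4 203.7]
-35 172 [199.4 196.8] [358.4 202.2]
-9 158 [197.7 207.3] [358.8 193.1]
-9 172 [197.1 203.6] [359.7 191.4]
1 158 [196.8 209.9] [359.3 189. ]
1 172 [196.2 206.2] [360.2 187.4]
[194.3 196.4] [191.1 205.8] [363.9 207.3]
[204.4 197.3] [201.4 206.7] [351.8 205.4]
```

Predicted and seen holes agree within 0.5 px (the lug is about 1–2 mm further to −y). Now I turn and travel to the pin.

Call:
carry_out:
  steps:
    - {"tx":0,"ty":0,"tz":0,"wx":0,"wy":0,"wz":-0.11,"gripper":0.06}
    - {"tx":0,"ty":0,"tz":0,"wx":0,"wy":0,"wz":-0.11,"gripper":0.06}
    - {"tx":0,"ty":0,"tz":0,"wx":0,"wy":0,"wz":-0.11,"gripper":0.06}
    - {"tx":0,"ty":0,"tz":0,"wx":0,"wy":0,"wz":-0.11,"gripper":0.06}
    - {"tx":0,"ty":0,"tz":0,"wx":0,"wy":0,"wz":-0.11,"gripper":0.06}
    - {"tx":0,"ty":0,"tz":0,"wx":0,"wy":0,"wz":-0.11,"gripper":0.06}
    - {"tx":0,"ty":0,"tz":0,"wx":0,"wy":0,"wz":-0.11,"gripper":0.06}
    - {"tx":0,"ty":0,"tz":0,"wx":0,"wy":0,"wz":-0.11,"gripper":0.06}
    - {"tx":0,"ty":0,"tz":0,"wx":0,"wy":0,"wz":-0.11,"gripper":0.06}

```text
t: 9.05
tool_pos: [616.9, 9.0, 225.8]
tool_rot: [0.0, 0.191, 0.982, -0.0]
ft_force: [0.3, 1.5, -0.0]
width: 0.656
```

Call:
carry_out:
  steps:
    - {"tx":0.0245,"ty":0.0213,"tz":0,"wx":0,"wy":0,"wz":0,"gripper":0.06}
    - {"tx":0.0245,"ty":0.0213,"tz":0,"wx":0,"wy":0,"wz":0,"gripper":0.06}
    - {"tx":0.0245,"ty":0.0213,"tz":0,"wx":0,"wy":0,"wz":0,"gripper":0.06}
    - {"tx":0.0245,"ty":0.0213,"tz":0,"wx":0,"wy":0,"wz":0,"gripper":0.06}
    - {"tx":0.0245,"ty":0.0213,"tz":0,"wx":0,"wy":0,"wz":0,"gripper":0.06}
    - {"tx":0.0245,"ty":0.0213,"tz":0,"wx":0,"wy":0,"wz":0,"gripper":0.06}
    - {"tx":0.0245,"ty":0.0213,"tz":0,"wx":0,"wy":0,"wz":0,"gripper":0.06}
    - {"tx":0.0245,"ty":0.0213,"tz":0,"wx":0,"wy":0,"wz":0,"gripper":0.06}
    - {"tx":0.0245,"ty":0.0213,"tz":0,"wx":0,"wy":0,"wz":0,"gripper":0.06}
    - {"tx":0.0245,"ty":0.0213,"tz":0,"wx":0,"wy":0,"wz":0,"gripper":0.06}
    - {"tx":0.0245,"ty":0.0213,"tz":0,"wx":0,"wy":0,"wz":0,"gripper":0.06}
    - {"tx":0.0245,"ty":0.0213,"tz":0,"wx":0,"wy":0,"wz":0,"gripper":0.06}

```text
t: 10.05
tool_pos: [439.7, 358.0, 226.0]
tool_rot: [0.0, 0.193, 0.981, 0.0]
ft_force: [0.3, 0.1, -0.0]
width: 0.655
```

Call:
carry_out:
  steps:
    - {"tx":0,"ty":0,"tz":0.03,"wx":0,"wy":0,"wz":0,"gripper":0.06}
    - {"tx":0,"ty":0,"tz":0.035,"wx":0,"wy":0,"wz":0,"gripper":0.06}
    - {"tx":0,"ty":0,"tz":0.035,"wx":0,"wy":0,"wz":0,"gripper":0.06}
    - {"tx":0,"ty":0,"tz":0.02,"wx":0,"wy":0,"wz":0,"gripper":0.06}
    - {"tx":0,"ty":0,"tz":0,"wx":0,"wy":0,"wz":0,"gripper":0.06}
    - {"tx":0,"ty":0,"tz":0,"wx":0,"wy":0,"wz":0,"gripper":0.06}

```text
t: 10.55
tool_pos: [440.3, 356.5, 105.3]
tool_rot: [-0.0, 0.193, 0.981, -0.001]
ft_force: [0.4, -0.1, 1.2]
width: 0.662
```

```bash
python3 -c "
from st import *
from edge import *
q,f=st();s=grab('scene','scene12');t=grab('top','top12');st()
print(proj('scene',q-[0,0,25]))
g=cv2.cvtColor(s,cv2.COLOR_BGR2HSV)
for y in range(168,216): print(y,''.join('O' if (6<g[y,x,0]<17 and g[y,x,1]>170 and g[y,x,2]>90) else ('f' if g[y,x,2]<60 else '.') for x in range(350,416)))"
```

```text
t 10.55 pos [440.3 356.5 105.3] phi 2.754 w 0.060 F [ 0.4 -0.1  1.2]
t 10.65 pos [441.6 357.4 107.6] phi 2.754 w 0.060 F [0.9 0.4 0. ]
[380.81995516 187.16631825]
168 ....................fffff.....................fffffff........fffff
169 ....................fffff.....................fffffff.f.ffffffffff
170 ....................fffff.....................fffffff.....ffffff..
171 ....................fffff.....................fffffff.......fff...
172 ....................ffff.....................ffff...........fff...
173 ....................ffff.....................ffff...........ff....
174 ...................fffff.....................ffff...........ff....
175 ...................fffff....................ffff..................
176 ...................ffff.....................ffff..................
177 ...................ffff.....................ffff..................
178 ...................ffff.....................fff...................
179 ...................fff......................fff...................
180 ...................fff.....................ffff...................
181 ..........
[... 1770 characters left out ...]
.............ffffffff...ffffff......................fffffffff
207 ..................fffffff...fffffff.........................ffffff
208 ..................fffffff...ffffff.............................ff.
209 ..................ffffff...fffffff................................
210 ..................ffffff...ffffff.................................
211 ...................ffff....ffffff.................................
212 ......................f...ffffff..................................
213 ..........................ffffff..................................
214 ...........................ffff...................................
215 ..................................................................
```

The fingers straddle the handle (tips u≈370 and 393, handle u≈382). I descend 38 mm and look again.

Call:
carry_out:
  steps:
    - {"tx":0,"ty":0.002,"tz":0.015,"wx":0,"wy":0,"wz":0,"gripper":0.06}
    - {"tx":0,"ty":0,"tz":0.015,"wx":0,"wy":0,"wz":0,"gripper":0.06}
    - {"tx":0,"ty":0,"tz":0.01,"wx":0,"wy":0,"wz":0,"gripper":0.06}
    - {"tx":0,"ty":0,"tz":0,"wx":0,"wy":0,"wz":0,"gripper":0.06}
    - {"tx":0,"ty":0,"tz":0,"wx":0,"wy":0,"wz":0,"gripper":0.06}

```text
t: 11.07
tool_pos: [441.5, 358.6, 66.6]
tool_rot: [0.0, 0.192, 0.981, 0.0]
ft_force: [0.1, 0.5, 0.9]
width: 0.656
```

```bash
cat >> h.py <<'E'
def omap(n,x0,x1,y0,y1,thr=60):
    g=cv2.cvtColor(cv2.imread(f'pics/{n}.png'),cv2.COLOR_BGR2HSV)
    for y in range(y0,y1): print(y,''.join('O' if (6<g[y,x,0]<17 and g[y,x,1]>170 and g[y,x,2]>90) else ('f' if g[y,x,2]<thr else ('-' if g[y,x,1]<60 else '.')) for x in range(x0,x1)))
E
python3 -c "
from st import *
from h import *
q,f=st();s=grab('scene','scene13');st()
print(proj('scene',q-[0,0,25]))
omap('scene13',360,405,180,216)"
```

```text
t 11.07 pos [441.5 358.6  66.6] phi 2.755 w 0.060 F [0.1 0.5 0.9]
t 11.12 pos [441.7 358.8  67. ] phi 2.755 w 0.060 F [-0.9  0.1  1. ]
[379.73050793 196.63717945]
180 .........fffff.....................fffffff..-
181 .........fffff....................fffffff....
182 .........fffff....................ffff..f....
183 ........fffff.....................ffff.......
184 ........fffff....................ffff........
185 ........fffff....................ffff........
186 ........fffff....................ffff........
187 ........ffff.....................fff.........
188 ........ffff....................ffff.........
189 ........fff..........OOOOO......ffff.........
190 ........fff.........OOOOOO......fff..........
191 ....................OOOOOO......fff..........
192 ...............fff.OOOOOOO.....fff...........
193 ..............fffffOOOOOO......fff...........
194 ..............ffff.OOOOOO......fff...........
195 .............fffffOOOOOO.fff...ff............
196 ............ffffff.OOOOO.fff..fff............
197 ............ffffff....O.ffff................f
198 ...........ffffff.......ffff.....
[... 162 characters left out ...]

202 .........fffffffff--fffffff...............fff
203 .........ffffffff--ffffffff...............fff
204 ........ffffffff---fffffff................fff
205 ........ffffffff---fffffff..................f
206 ........ffffffff---ffffff....................
207 ........fffffff---fffffff....................
208 ........fffffff---ffffff.....................
209 ........ffffff---fffffff.....................
210 ........ffffff---ffffff......................
211 .........ffff----ffffff......................
212 ............f---ffffff.......................
213 .............---ffffff.......................
214 .............--..ffff........................
215 .............................................
```

Call:
carry_out:
  steps:
    - {"tx":0,"ty":0.001,"tz":0.007,"wx":0,"wy":0,"wz":0,"gripper":0.06}
    - {"tx":0,"ty":0,"tz":0.005,"wx":0,"wy":0,"wz":0,"gripper":0.06}
    - {"tx":0,"ty":0,"tz":0.002,"wx":0,"wy":0,"wz":0,"gripper":0.06}
    - {"tx":0,"ty":0,"tz":0,"wx":0,"wy":0,"wz":0,"gripper":0.06}

```text
t: 11.45
tool_pos: [441.0, 359.0, 51.2]
tool_rot: [-0.0, 0.192, 0.981, -0.001]
ft_force: [0.2, -0.8, -0.0]
width: 0.655
```

```bash
python3 -c "
from st import *
from h import *
q,f=st();s=grab('scene','scene14');t=grab('top','top14');st()
omap('scene14',360,405,184,204)"
```

```text
t 11.45 pos [441.  359.   51.2] phi 2.756 w 0.060 F [ 0.2 -0.8 -0. ]
t 11.55 pos [441.4 359.2  51.7] phi 2.756 w 0.060 F [-0.7 -0.5  0. ]
184 ........fffff.....................fffffff...f
185 ........fffff....................ffffffff....
186 ........fffff....................ffff..f.....
187 ........fffff....................ffff........
188 ........fffff.........O..........fff.........
189 ........ffff.........OOOOO......ffff.........
190 ........ffff........OOOOOO......ffff.........
191 ........fff.........OOOOOO......fff..........
192 ........fff....fff.OOOOOOO......fff..........
193 ........ff....fffffOOOOOO......ffff..........
194 .........f....ffff.OOOOOO......fff...........
195 .............fffffOOOOOO.fff...fff...........
196 ............ffffff.OOOOO.fff..ffff...........
197 ............ffffff....O.ffff..fff...........f
198 ...........ffffff.......ffff..fff...........f
199 ...........ffffff..--..fffff..ff............f
200 ..........fffffff.---..ffff...ff...........ff
201 .........fffffffff--...ffff................ff
202 .........fffffffff--fffffff...............fff
203 .........ffffffff--ffffffff...............fff
```

Call:
carry_out:
  steps:
    - {"tx":0,"ty":0,"tz":0,"wx":0,"wy":0,"wz":0,"gripper":0.01}
    - {"tx":0,"ty":0,"tz":0,"wx":0,"wy":0,"wz":0,"gripper":0.01}
    - {"tx":0,"ty":0,"tz":0,"wx":0,"wy":0,"wz":0,"gripper":0.01}
    - {"tx":0,"ty":0,"tz":0,"wx":0,"wy":0,"wz":0,"gripper":0.01}
    - {"tx":0,"ty":0,"tz":0,"wx":0,"wy":0,"wz":0,"gripper":0.01}
    - {"tx":0,"ty":0,"tz":0,"wx":0,"wy":0,"wz":0,"gripper":0.01}
    - {"tx":0,"ty":0,"tz":0,"wx":0,"wy":0,"wz":0,"gripper":0.01}
    - {"tx":0,"ty":0,"tz":0,"wx":0,"wy":0,"wz":0,"gripper":0.01}
  force: 30

```text
t: 12.22
tool_pos: [441.5, 359.4, 51.9]
tool_rot: [0.0, 0.192, 0.981, 0.0]
ft_force: [0.4, 0.3, 0.4]
width: 0.194
```

Call:
carry_out:
  steps:
    - {"tx":0,"ty":0,"tz":-0.01,"wx":0,"wy":0,"wz":0,"gripper":0.01}
    - {"tx":0,"ty":0,"tz":-0.02,"wx":0,"wy":0,"wz":0,"gripper":0.01}
    - {"tx":0,"ty":0,"tz":-0.03,"wx":0,"wy":0,"wz":0,"gripper":0.01}
    - {"tx":0,"ty":0,"tz":0,"wx":0,"wy":0,"wz":0,"gripper":0.01}
    - {"tx":0,"ty":0,"tz":0,"wx":0,"wy":0,"wz":0,"gripper":0.01}

```text
t: 12.63
tool_pos: [442.3, 359.9, 114.0]
tool_rot: [0.001, 0.192, 0.981, 0.002]
ft_force: [-0.5, -0.5, -0.6]
width: 0.194
```

```bash
python3 -c "
from st import *
from h import *
q,f=st();s=grab('scene','scene15');t=grab('top','top15');st()
omap('scene15',360,405,165,206);omap('top15',120,175,210,262)"
```

```text
t 12.63 pos [442.3 359.9 114. ] phi 2.756 w 0.018 F [-0.5 -0.5 -0.6]
t 12.73 pos [440.8 358.8 111.5] phi 2.756 w 0.018 F [-1.3 -0.5 -1.2]
165 ...................fffff......ffffffffff-----
166 ...................fffff......ffffffff.....f-
167 ...................fffff......fffffff........
168 ...................fffff......ffff...........
169 ...................fffff......ffff...........
170 ...................ffff......fffff...........
171 ...................ffff......ffff............
172 ...................ffff......ffff............
173 ..................fffffOO....ffff............
174 ..................ffff.OOOOOffff.............
175 ..................ffff.OOOO.ffff.............
176 ..................ffffOOOOO.ffff.............
177 ..................fff.OOOOO.fff..............
178 ..................fffOOOOOOffff..............
179 ..................ff.OOOOO.fff...............
180 ..................ff.OOOOO.fff...............
181 ...................f..OOOO.fff...............
182 ..........................fff................
183 ......................-....f.................
184 ........
[... 3507 characters left out ...]
fffffffffffffffffff--ffffff.............
251 fffffffffffffffffffffffffffffffff---ffffff.............
252 ffffffffffffffffffffffffffffffffff--ffffff.............
253 fffffffffffffffffffffffffffffffffffffffff..............
254 -ffffffffffffffffffffffffffffffffffffffff..............
255 -fffffffffffffffffffffffffffffffffffffff...............
256 --fffffffffffffffffffffffffffffffff--fff...............
257 ---fffffffffffffffffffffffffffffff---ff................
258 ---ffffffffffffffffffffffffffffffffffff................
259 ----ffffffffffffffffffffffffffffffffff.................
260 -----fffffffffffffffffffffffffffffffff.................
261 -----ffffffffffffffffffffffffffffffff..................
```

Pin held (18 mm). Both cameras see the rod tip: top at about (151,219.7), scene at about (375.8,199.7). I work out the tip and rod direction relative to the TCP.

```bash
python3 -c "
from edge import *
np.set_printoptions(precision=1,suppress=True)
X,a,b=tri((151.3,219.6),(375.8,199.9));print('tip',X,a,b)
Y,_,_=tri((151.3,219.6),(375.8,198.9));print(Y)
A=atz('top',(141.5,237),X[2]);B=atz('top',(150.5,221),X[2]);d=B-A;print('rod yaw top',np.arctan2(d[1],d[0]))
A=atz('scene',(380.5,188),X[2]);B=atz('scene',(376.5,198),X[2]);d=B-A;print('rod yaw scene',np.arctan2(d[1],d[0]))
q=np.array([440.8,358.8,111.5]);f=2.756-np.pi
print('nominal tip (grasp at centre)',q+88*np.array([np.cos(f),np.sin(f),0]))
for x in(-45,1): print('hole fit',rig([x,-227,158]))
"
```

```text
tip [530.4 324.9 114.4] 0.5827837582430149 0.4883596130304194
[529.8 324.3 117.7]
rod yaw top -0.40234983423244974
rod yaw scene -0.37521635682079707
nominal tip (grasp at centre) [522.3 325.7 111.5]
hole fit [ 575.5 -164.9  158. ]
hole fit [ 621.3 -169.6  158. ]
```

Call:
carry_out:
  steps:
    - {"tx":0,"ty":0,"tz":-0.027,"wx":0,"wy":0,"wz":-0.095,"gripper":0.01}
    - {"tx":0,"ty":0,"tz":-0.027,"wx":0,"wy":0,"wz":-0.095,"gripper":0.01}
    - {"tx":0,"ty":0,"tz":-0.026,"wx":0,"wy":0,"wz":-0.094,"gripper":0.01}
    - {"tx":-0.0042,"ty":-0.0318,"tz":0,"wx":0,"wy":0,"wz":0,"gripper":0.01}
    - {"tx":-0.0042,"ty":-0.0318,"tz":0,"wx":0,"wy":0,"wz":0,"gripper":0.01}
    - {"tx":-0.0042,"ty":-0.0318,"tz":0,"wx":0,"wy":0,"wz":0,"gripper":0.01}
    - {"tx":-0.0042,"ty":-0.0318,"tz":0,"wx":0,"wy":0,"wz":0,"gripper":0.01}
    - {"tx":-0.0042,"ty":-0.0318,"tz":0,"wx":0,"wy":0,"wz":0,"gripper":0.01}
    - {"tx":-0.0042,"ty":-0.0318,"tz":0,"wx":0,"wy":0,"wz":0,"gripper":0.01}
    - {"tx":-0.0042,"ty":-0.0318,"tz":0,"wx":0,"wy":0,"wz":0,"gripper":0.01}
    - {"tx":-0.0042,"ty":-0.0318,"tz":0,"wx":0,"wy":0,"wz":0,"gripper":0.01}
    - {"tx":-0.0042,"ty":-0.0318,"tz":0,"wx":0,"wy":0,"wz":0,"gripper":0.01}

```text
t: 13.73
tool_pos: [448.7, 69.0, 190.6]
tool_rot: [-0.001, 0.051, 0.999, -0.0]
ft_force: [0.5, 0.5, -0.8]
width: 0.196
```

Call:
carry_out:
  steps:
    - {"tx":-0.0042,"ty":-0.0318,"tz":0,"wx":0,"wy":0,"wz":0,"gripper":0.01}
    - {"tx":-0.0042,"ty":-0.0318,"tz":0,"wx":0,"wy":0,"wz":0,"gripper":0.01}
    - {"tx":-0.0042,"ty":-0.0318,"tz":0,"wx":0,"wy":0,"wz":0,"gripper":0.01}
    - {"tx":-0.0042,"ty":-0.0318,"tz":0,"wx":0,"wy":0,"wz":0,"gripper":0.01}
    - {"tx":-0.0042,"ty":-0.0318,"tz":0,"wx":0,"wy":0,"wz":0,"gripper":0.01}
    - {"tx":-0.0042,"ty":-0.0318,"tz":0,"wx":0,"wy":0,"wz":0,"gripper":0.01}
    - {"tx":-0.0042,"ty":-0.0318,"tz":0,"wx":0,"wy":0,"wz":0,"gripper":0.01}
    - {"tx":0,"ty":0,"tz":0,"wx":0,"wy":0,"wz":0,"gripper":0.01}
    - {"tx":0,"ty":0,"tz":0,"wx":0,"wy":0,"wz":0,"gripper":0.01}
    - {"tx":0,"ty":0,"tz":0,"wx":0,"wy":0,"wz":0,"gripper":0.01}

```text
t: 14.57
tool_pos: [455.7, -153.1, 190.8]
tool_rot: [-0.001, 0.051, 0.999, 0.001]
ft_force: [0.1, 0.5, -1.0]
width: 0.195
```

```bash
python3 -c "
from st import *
from h import *
st();s=grab('scene','scene16');t=grab('top','top16');go(455.7,-154.3,3.04)
omap('scene16',180,225,165,205);omap('top16',335,375,195,250,45)"
```

```text
t 14.57 pos [ 455.7 -153.1  190.8] phi 3.039 w 0.018 F [ 0.1  0.5 -1. ]
t 14.67 pos [ 456.1 -152.6  191.3] phi 3.041 w 0.018 F [ 0.5  0.5 -1.3]
tx 0.2 ty -1.8 wz 0.001
165 ..........................-..................
166 .........................--..................
167 .........................--..................
168 ........................---.O................
169 ........................---..................
170 ........................--...................
171 .......................---...................
172 .......................---...................
173 .......................--....................
174 ......................---....................
175 ......................---....................
176 .....................---.....................
177 .....................---.....................
178 .....................---.....................
179 .....................--......................
180 ....................---......................
181 ....................--.......................
182 .............................................
183 ............................
[... 2842 characters left out ...]
--f----------------------
235 ......fffff------f----------------------
236 .......ffff-----------------------------
237 .......fff------f-----------------------
238 .......fff------f------f----------------
239 .......fff------------ffff--------------
240 ......fff------f------ffffff------------
241 ......fff------------fffffffff----------
242 ......ff-------------ffffffffffff-------
243 ......ff------f------ffffffffffffff-----
244 .....fff-------------ffffffff----fffff--
245 .....ff--------------fffffffff-----fffff
246 .....ff------f-------ffffffffff------fff
247 ....fff------------ff-ffffffffff--------
248 ....ff------f------ff-fffffffffff-------
249 ...fff------f------fff-ffffffffffff-----
```

```bash
cat >> edge.py <<'E'
def torig(X): c,q=np.cos(p[2]),np.sin(p[2]);d=X[:2]-p[:2];return np.array([c*d[0]+q*d[1],-q*d[0]+c*d[1]])
def rod(name,z,r0,r1,c0,c1):
    im=cv2.imread(f'pics/{name}.png');sat=cv2.cvtColor(im,cv2.COLOR_BGR2HSV)[...,1].astype(float);out=[]
    for r in range(r0,r1):
        w=sat[r,c0:c1];bg=np.median(w);w=np.clip(bg-w-15,0,None)
        if w.sum()>60: out.append(torig(atz('scene',((w*np.arange(c0,c1)).sum()/w.sum(),r),z)))
    out=np.array(out);k=np.polyfit(out[:,0],out[:,1],1);print('rod x range',out[:,0].min().round(1),out[:,0].max().round(1),'slope %.3f y at far end %.2f, rms %.2f'%(k[0],np.polyval(k,out[:,0].max()),np.std(out[:,1]-np.polyval(k,out[:,0]))))
E
python3 -c "
from edge import *
rod('scene16',193.2,166,184,192,214)
for u,x in(((199.3,199),-35),((196.4,209.8),1)): print(torig(atz('scene',u,158)))"
```

```text
rod x range -138.0 -75.1 slope 0.002 y at far end -227.68, rms 0.13
[ -40.52919279 -227.6756708 ]
[   0.74062452 -225.91630038]
```

```bash
python3 -c "
from edge import *
from scipy.optimize import brentq
def onface(u,x):
    z=brentq(lambda z:torig(atz('scene',u,z))[0]-x,60,260);return z,torig(atz('scene',u,z))[1]
s=cv2.imread('pics/scene11.png',0).astype(float)
def edge(r,a,b):  # half-level crossing from a to b
    v=s[r,a:b+1];h=(v.max()+v.min())/2;i=np.where(np.diff(np.sign(v-h)))[0][0];return a+i+(v[i]-h)/(v[i]-v[i+1])
for r in(198,199,200,201): L=edge(r,191,196);R=edge(r,204,207);print('front',r,L,R,onface((L,r),-35),onface((R,r),-35))
for r in(208,209,210,211,212): L=edge(r,188,193);print('rear L',onface((L,r),1))
print('front hole',onface((199.4,198.9),-35),'rear hole',onface((196.4,209.9),1))
"
```

```text
front 198 194.03571428571428 205.17777777777778 (165.74099485917088, np.float64(-240.1054522627526)) (169.43588141458224, np.float64(-208.8221139232472))
front 199 194.27906976744185 205.2941176470588 (161.9553300835462, np.float64(-239.88949953514472)) (165.6302510727856, np.float64(-208.9020820939708))
front 200 194.375 205.46610169491527 (158.1051741680385, np.float64(-240.08989939979818)) (161.8280473143468, np.float64(-208.8261376755197))
front 201 194.53333333333333 205.5597014925373 (154.26067336122662, np.float64(-240.1141467300101)) (157.984435656787, np.float64(-208.97040635083613))
rear L (163.2180155487867, np.float64(-241.5572631848245))
rear L (159.48167401550282, np.float64(-240.85813868614179))
rear L (155.72632333636264, np.float64(-240.19320910458848))
rear L (151.85142521826515, np.float64(-240.36854566924941))
rear L (148.05361321071422, np.float64(-239.8008362121359))
front hole (164.0537343037737, np.float64(-225.4089183208019)) rear hole (157.8870230903293, np.float64(-225.86770388979969))
```

The rod is parallel to the hole axis (slope 0.002) at y′=−227.7. Holes and lug edges give −226.0, so I shift +1.7 mm, descend to hole height and measure again.

Call:
carry_out:
  steps:
    - {"tx":0,"ty":0.0017,"tz":0.012,"wx":0,"wy":0,"wz":0,"gripper":0.01}
    - {"tx":0,"ty":0,"tz":0.0124,"wx":0,"wy":0,"wz":0,"gripper":0.01}
    - {"tx":-0.008,"ty":0,"tz":0.011,"wx":0,"wy":0,"wz":0,"gripper":0.01}
    - {"tx":-0.01,"ty":0,"tz":0,"wx":0,"wy":0,"wz":0,"gripper":0.01}
    - {"tx":0,"ty":0,"tz":0,"wx":0,"wy":0,"wz":0,"gripper":0.01}
    - {"tx":0,"ty":0,"tz":0,"wx":0,"wy":0,"wz":0,"gripper":0.01}
    - {"tx":0,"ty":0,"tz":0,"wx":0,"wy":0,"wz":0,"gripper":0.01}

```text
t: 15.25
tool_pos: [475.2, -153.8, 156.9]
tool_rot: [0.0, 0.051, 0.999, -0.0]
ft_force: [-0.4, 0.6, -1.1]
width: 0.19
```

```bash
python3 -c "
from st import *
from edge import *
for i in range(3): st();grab('scene','scene17_%d'%i);rod('scene17_%d'%i,158,170,192,190,212)
st();omap('scene17_2',180,225,170,215)"
```

```text
t 15.25 pos [ 475.2 -153.8  156.9] phi 3.040 w 0.017 F [-0.4  0.6 -1.1]
rod x range -159.3 -72.5 slope 0.162 y at far end -222.92, rms 4.46
t 15.30 pos [ 474.9 -153.9  156.9] phi 3.040 w 0.018 F [-0.  -0.3 -0.7]
rod x range -159.3 -72.5 slope 0.163 y at far end -223.02, rms 3.93
t 15.35 pos [ 474.8 -153.9  156.9] phi 3.040 w 0.018 F [ 0.4 -0.6 -0.9]
rod x range -159.3 -72.5 slope 0.158 y at far end -223.14, rms 4.16
t 15.40 pos [ 474.7 -153.9  156.9] phi 3.040 w 0.018 F [ 0.3 -0.4 -0.2]
170 ....................fffff.OOO.fffff..........
171 .....................ffffOOOO.fffff..........
172 .....................fff.OOOOOfffff..........
173 .....................fff.OOOOOffff...........
174 ......................ffOOOOOOffff...........
175 ......................ffOOOOOOffff...........
176 .........................OOOO.fff............
177 .........................O..O.ff.............
178 .............................................
179 ..........................--.................
180 ..........................--.................
181 .........................--..O...............
182 ....
[... 941 characters left out ...]

201 ...............-f----ffff....................
202 ...............-----ffffff...................
203 ...........------------fff...................
204 ...........------------fff...................
205 ...........--------------f-------............
206 ............f--------ff---------------------.
207 ............ffffffffffff---------------------
208 ............fff---f-fffff--------------------
209 ............fff----f-fffff-------------------
210 ............-ff----fffffff-------------------
211 ............-ff----ffff--f-------------------
212 ............-ffffffffff--f-------------------
213 .............ffffffffff-fff------------------
214 .............-fffffffffffff------------------
```

```bash
python3 -c "
from edge import *
for i in range(3): rod('scene17_%d'%i,159,182,192,196,211)"
```

```text
rod x range -108.6 -71.5 slope 0.007 y at far end -226.16, rms 0.21
rod x range -108.6 -71.5 slope 0.002 y at far end -226.35, rms 0.25
rod x range -108.6 -71.5 slope -0.000 y at far end -226.43, rms 0.27
```

Call:
carry_out:
  steps:
    - {"tx":0,"ty":0,"tz":0.0012,"wx":0,"wy":0,"wz":0,"gripper":0.01}
    - {"tx":0,"ty":0,"tz":0,"wx":0,"wy":0,"wz":0,"gripper":0.01}
    - {"tx":0,"ty":0,"tz":0,"wx":0,"wy":0,"wz":0,"gripper":0.01}

```text
t: 15.65
tool_pos: [474.4, -153.9, 155.3]
tool_rot: [0.0, 0.051, 0.999, -0.0]
ft_force: [-0.8, 0.7, -0.3]
width: 0.191
```

The rod is at y′≈−226.3, within 0.4 mm of the axis, and the height is now right. I advance carefully into the front lug.

Call:
carry_out:
  steps:
    - {"tx":-0.004,"ty":0,"tz":0,"wx":0,"wy":0,"wz":0,"gripper":0.01}
    - {"tx":-0.004,"ty":0,"tz":0,"wx":0,"wy":0,"wz":0,"gripper":0.01}
    - {"tx":-0.004,"ty":0,"tz":0,"wx":0,"wy":0,"wz":0,"gripper":0.01}
    - {"tx":-0.004,"ty":0,"tz":0,"wx":0,"wy":0,"wz":0,"gripper":0.01}
    - {"tx":-0.002,"ty":0,"tz":0,"wx":0,"wy":0,"wz":0,"gripper":0.01}
    - {"tx":0,"ty":0,"tz":0,"wx":0,"wy":0,"wz":0,"gripper":0.01}

```text
t: 16.15
tool_pos: [493.2, -155.8, 155.1]
tool_rot: [0.0, 0.051, 0.999, -0.0]
ft_force: [0.0, -0.6, -0.7]
width: 0.194
```

Call:
carry_out:
  steps:
    - {"tx":-0.003,"ty":0,"tz":0,"wx":0,"wy":0,"wz":0,"gripper":0.01}
    - {"tx":-0.003,"ty":0,"tz":0,"wx":0,"wy":0,"wz":0,"gripper":0.01}
    - {"tx":0,"ty":0,"tz":0,"wx":0,"wy":0,"wz":0,"gripper":0.01}

```text
t: 16.4
tool_pos: [499.1, -156.4, 155.3]
tool_rot: [0.0, 0.051, 0.999, -0.0]
ft_force: [0.8, 0.0, -1.2]
width: 0.196
```

There's no resistance and the tip is past the front lug. On to the rear lug.

Call:
carry_out:
  steps:
    - {"tx":-0.004,"ty":0,"tz":0,"wx":0,"wy":0,"wz":0,"gripper":0.01}
    - {"tx":-0.004,"ty":0,"tz":0,"wx":0,"wy":0,"wz":0,"gripper":0.01}
    - {"tx":-0.004,"ty":0,"tz":0,"wx":0,"wy":0,"wz":0,"gripper":0.01}
    - {"tx":-0.004,"ty":0,"tz":0,"wx":0,"wy":0,"wz":0,"gripper":0.01}
    - {"tx":-0.004,"ty":0,"tz":0,"wx":0,"wy":0,"wz":0,"gripper":0.01}
    - {"tx":0,"ty":0,"tz":0,"wx":0,"wy":0,"wz":0,"gripper":0.01}

```text
t: 16.9
tool_pos: [519.4, -158.5, 155.2]
tool_rot: [0.0, 0.051, 0.999, -0.0]
ft_force: [-0.9, 0.2, -1.0]
width: 0.192
```

Call:
carry_out:
  steps:
    - {"tx":-0.003,"ty":0,"tz":0,"wx":0,"wy":0,"wz":0,"gripper":0.01}
    - {"tx":-0.003,"ty":0,"tz":0,"wx":0,"wy":0,"wz":0,"gripper":0.01}
    - {"tx":-0.003,"ty":0,"tz":0,"wx":0,"wy":0,"wz":0,"gripper":0.01}
    - {"tx":-0.003,"ty":0,"tz":0,"wx":0,"wy":0,"wz":0,"gripper":0.01}
    - {"tx":0,"ty":0,"tz":0,"wx":0,"wy":0,"wz":0,"gripper":0.01}

```text
t: 17.32
tool_pos: [531.0, -159.7, 155.3]
tool_rot: [0.0, 0.051, 0.999, -0.0]
ft_force: [0.5, 1.0, -1.7]
width: 0.194
```

```bash
python3 -c "
from st import *
from h import *
st();grab('scene','scene18');st();omap('scene18',180,225,180,220)"
```

```text
t 17.32 pos [ 531.  -159.7  155.3] phi 3.040 w 0.018 F [ 0.5  1.  -1.7]
t 17.37 pos [ 530.6 -159.6  155.2] phi 3.040 w 0.018 F [ 0.2 -0.1 -0.9]
180 ...............fffffff...ffffff..............
181 ...............fffffff..Offffff..............
182 ...............ffffff.OOOffffff..............
183 ................fffffOOOO.fffff..............
184 ................fffffOOOO.fffff..............
185 ................ffff.OOOO.fffff..............
186 ................-fffOOOOO.ffff...............
187 .................fffOOOOO.ffff...............
188 .................ff.OOOOO.ffff...............
189 .................ff.OOOOO.fff................
190 ..................f.OOOOO.fff................
191 ....................O..OO.ff.................
192 ....................O.-......................
193 ...............--....--......................
194 ...............----------....................
195 ..............-----------....................
196 ...............----------....................
197 ...............f-ffff---f....................
198 ...............--ff---fff....................
199 ..
[... 343 characters left out ...]

206 ............f--------ff------------------....
207 ............ffff-ffffff----------------------
208 ............ffff---ffffff--------------------
209 ............-------f-fffff-------------------
210 ............-f----ffffffff-------------------
211 ............-ff--ff--ff--f-------------------
212 .............f-fffff-ff--f-------------------
213 .............f-fffff-ff-fff------------------
214 .............-f-fff-fffffff--------........--
215 .............-fffff--ffffff---------.........
216 .............-fffffffffffff---------.........
217 .............-ffff-ffffffff---------.........
218 ..............fffffffffffff---------.-.-.---.
219 ..............f-fffffffffff------------------
```

Call:
carry_out:
  steps:
    - {"tx":-0.004,"ty":0,"tz":0,"wx":0,"wy":0,"wz":0,"gripper":0.01}
    - {"tx":-0.004,"ty":0,"tz":0,"wx":0,"wy":0,"wz":0,"gripper":0.01}
    - {"tx":-0.004,"ty":0,"tz":0,"wx":0,"wy":0,"wz":0,"gripper":0.01}
    - {"tx":-0.004,"ty":0,"tz":0,"wx":0,"wy":0,"wz":0,"gripper":0.01}
    - {"tx":-0.002,"ty":0,"tz":0,"wx":0,"wy":0,"wz":0,"gripper":0.01}
    - {"tx":0,"ty":0,"tz":0,"wx":0,"wy":0,"wz":0,"gripper":0.01}

```text
t: 17.87
tool_pos: [548.5, -161.4, 155.1]
tool_rot: [-0.0, 0.051, 0.999, -0.0]
ft_force: [-0.6, 0.4, -0.6]
width: 0.197
```

Call:
carry_out:
  steps:
    - {"tx":-0.002,"ty":0,"tz":0,"wx":0,"wy":0,"wz":0,"gripper":0.01}
    - {"tx":-0.001,"ty":0,"tz":0,"wx":0,"wy":0,"wz":0,"gripper":0.01}
    - {"tx":0,"ty":0,"tz":0,"wx":0,"wy":0,"wz":0,"gripper":0.01}

```text
t: 18.12
tool_pos: [548.7, -161.4, 155.0]
tool_rot: [-0.003, 0.051, 0.999, 0.0]
ft_force: [-7.1, 0.6, 2.0]
width: 0.195
```

Call:
carry_out:
  steps:
    - {"tx":-0.0015,"ty":0,"tz":0,"wx":0,"wy":0,"wz":0,"gripper":0.01}
    - {"tx":0,"ty":0,"tz":0,"wx":0,"wy":0,"wz":0,"gripper":0.01}

```text
t: 18.28
tool_pos: [548.7, -161.4, 155.0]
tool_rot: [-0.005, 0.051, 0.999, 0.0]
ft_force: [-10.0, 0.7, 4.2]
width: 0.194
```

```bash
python3 -c "
from st import *
from h import *
st();grab('scene','scene19');st();omap('scene19',180,225,184,222)"
```

```text
t 18.28 pos [ 548.7 -161.4  155. ] phi 3.040 w 0.018 F [-10.    0.7   4.2]
t 18.33 pos [ 548.7 -161.4  155. ] phi 3.040 w 0.018 F [-9.6  1.1  4.5]
184 .............fffffff....ffffff...............
185 .............fffffffO...ffffff...............
186 ..............ffffffOOO.ffffff...............
187 ..............ffffffOOO.ffffff...............
188 ..............fffff.OOO.ffffff...............
189 ...............ffffOOOOOfffff................
190 ...............ffffOOOOO.ffff................
191 ...............fff.OOOOO.ffff................
192 ...............fffOOOOOO.fff.................
193 ...............-f.....OO.fff.................
194 ...............-------..-fff.................
195 ...............----------ff..................
196 ...............---------f....................
197 ...............f-ffff---f....................
198 ...............-fff----ff....................
199 ...............-fff---f-f....................
200 ...............-f----ffff....................
201 ................ff----fff....................
202 ...............-------f-ff...................
203
[... 246 characters left out ...]

208 ............ffff---f-ffff--------------------
209 ............-f-----f-fffff-------------------
210 ............--f----fffffff-------------------
211 ............-f-----ffff--f-------------------
212 .............f----fffff--f-------------------
213 .............f----f-fff-fff------------------
214 .............----fff-ffffff---------.......--
215 .............----ff--ffffff--------..........
216 .............---fffffffffff---------.........
217 ..............fffffffffffff--------..........
218 ..............fffffffffffff--------..........
219 ..............-ffffffffffff--------..........
220 ..............---------fffff--------.........
221 ..............---------fffff----------.......
```

The handle seats against the front lug (10 N, no further motion), and the rod tip shows behind the rear lug at about (197,216), as expected for full insertion. I relax, open and lift away.

Call:
carry_out:
  steps:
    - {"tx":0.004,"ty":0,"tz":0,"wx":0,"wy":0,"wz":0,"gripper":0.01}
    - {"tx":0,"ty":0,"tz":0,"wx":0,"wy":0,"wz":0,"gripper":0.025}
    - {"tx":0,"ty":0,"tz":0,"wx":0,"wy":0,"wz":0,"gripper":0.04}
    - {"tx":0,"ty":0,"tz":0,"wx":0,"wy":0,"wz":0,"gripper":0.04}
    - {"tx":0,"ty":0,"tz":0,"wx":0,"wy":0,"wz":0,"gripper":0.04}
    - {"tx":0,"ty":0,"tz":-0.01,"wx":0,"wy":0,"wz":0,"gripper":0.04}
    - {"tx":0,"ty":0,"tz":-0.02,"wx":0,"wy":0,"wz":0,"gripper":0.04}
    - {"tx":0,"ty":0,"tz":-0.03,"wx":0,"wy":0,"wz":0,"gripper":0.04}
    - {"tx":0.02,"ty":0,"tz":-0.03,"wx":0,"wy":0,"wz":0,"gripper":0.04}
    - {"tx":0.035,"ty":0,"tz":0,"wx":0,"wy":0,"wz":0,"gripper":0.04}
    - {"tx":0.035,"ty":0,"tz":0,"wx":0,"wy":0,"wz":0,"gripper":0.04}
    - {"tx":0.035,"ty":0,"tz":0,"wx":0,"wy":0,"wz":0,"gripper":0.04}

```text
t: 19.33
tool_pos: [423.6, -148.7, 246.4]
tool_rot: [0.001, 0.051, 0.999, -0.0]
ft_force: [-0.1, -0.2, 0.6]
width: 0.436
```

Call:
carry_out:
  steps:
    - {"tx":0.035,"ty":0,"tz":0,"wx":0,"wy":0,"wz":0,"gripper":0.04}
    - {"tx":0.02,"ty":0,"tz":0,"wx":0,"wy":0,"wz":0,"gripper":0.04}
    - {"tx":0,"ty":0,"tz":0,"wx":0,"wy":0,"wz":0,"gripper":0.04}
    - {"tx":0,"ty":0,"tz":0,"wx":0,"wy":0,"wz":0,"gripper":0.04}

```text
t: 19.67
tool_pos: [369.8, -143.3, 246.4]
tool_rot: [0.002, 0.051, 0.999, -0.0]
ft_force: [0.2, -1.1, 0.9]
width: 0.441
```

```bash
python3 -c "
from st import *
from edge import *
st();s=grab('scene','scene20');t=grab('top','top20')
print(prof(t,'top',[rig([x,-190,170]) for x in range(-14,15,4)]))
c=np.zeros((600,800,3),np.uint8);c[:300,:400]=cv2.resize(s[150:250,140:273],(400,300),interpolation=cv2.INTER_CUBIC);c[:400,400:]=cv2.resize(t[155:285,270:400],(400,400),interpolation=cv2.INTER_CUBIC)
c[300:600,:400]=cv2.resize(s[140:290,140:340],(400,300),interpolation=cv2.INTER_CUBIC)
c[410:,400:]=cv2.resize(s[180:225,182:242],(400,190),interpolation=cv2.INTER_CUBIC)
cv2.imwrite('pics/c20.png',c)"
```

```text
t 19.67 pos [ 369.8 -143.3  246.4] phi 3.039 w 0.040 F [ 0.2 -1.1  0.9]
[40, 67, 176, 193, 188, 136, 125, 126]
```

View pics/c20.png

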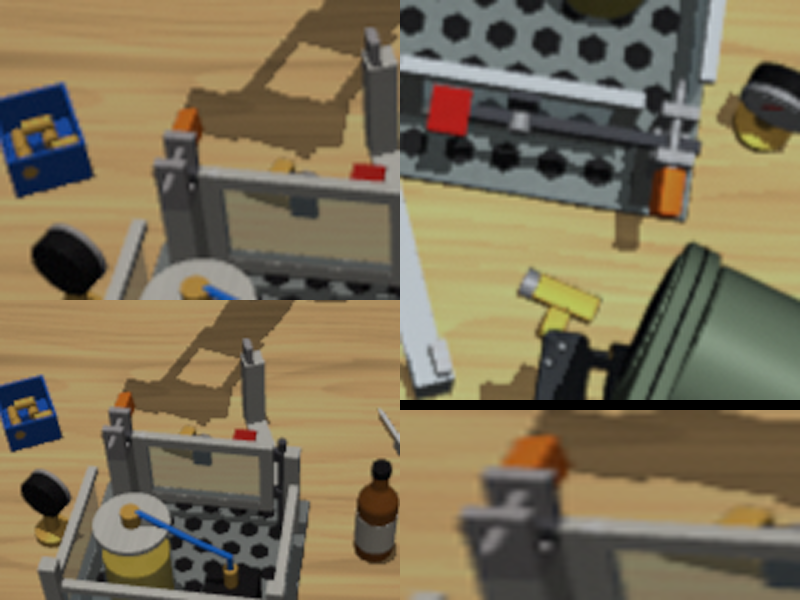

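The final view shows the gate shut, the bar in the catch under the pin, the rod through both lugs, and the orange handle against the front lug (top crop (668,190)). I check that the bystanders are unmoved, then hand in.

```bash
python3 -c "
from h import *
from bench import manip
for n,im,boxes in(('top',('top0','top20'),{'bottle':(200,150,232,192),'gauge':(376,172,412,208),'tee':(305,238,338,270)}),('scene',('scene0','scene20'),{'bottle':(314,216,344,274),'gauge':(148,222,180,265)})):
    A,B=[cv2.imread(f'pics/{i}.png',0).astype(np.float32) for i in im]
    for k,(a,b,c,d) in boxes.items(): print(n,k,'shift px',np.round(cv2.phaseCorrelate(A[b:d,a:c],B[b:d,a:c],cv2.createHanningWindow((c-a,d-b),cv2.CV_32F)),2))if 0 else print(n,k,'diff',np.abs(A-B)[b:d,a:c].mean().round(1))
print(manip.job_done())"
```

```text
top bottle diff 6.6
top gauge diff 7.2
top tee diff 20.3
scene bottle diff 3.2
scene gauge diff 3.4
the job is handed in; nothing more can be done
None
```

The job is done and handed in at about 20 s on the robot's clock. I pressed the red pad to lift the bar over the hold-open lug, swung the gate shut, and let the bar drop into the catch. I then took the orange pin from its black rest and pushed it through both lugs until the handle met the front lug, released it and backed away.

**Checks that agreed**
- **Gate:** its top rail sits at the rig's x −6 to +6 mm, so it is fully shut. This held after the pin was in and the arm clear.
- **Bar:** the pictures show it in the slot between the lugs, under the rod.
- **Pin:** the rod tip shows about 24 mm behind the rear lug. The handle is up against the front lug, where I felt about 10 N of contact before letting go.

**Checks that disagreed or are weaker**
- **Fingertip height:** the real fingertips stood about 15–20 mm higher than the stated 25 mm reach implies. I found the heights by force and by comparing positions in the pictures instead.
- **Bottle and gauge:** their picture differences against the start were small, and both stand upright in the last view.
- **Tee:** its picture difference was larger (20 grey levels), and I did not measure its position. The gripper and its shadow are beside it in that view. It lies as before, and nothing came down to its height, so I take the difference to be shadow.

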